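# Lock a bench dog behind a workpiece

## Robot

A 6-joint arm with a two-finger parallel gripper is mounted at the origin on the work surface. World frame = base frame: x ahead of the robot, y to its left, z up, the work surface at z = 0. Lengths are in mm, angles in rad, forces in N, time in s.
With the tool pointing down it reaches from about 350 to 850 mm from the base axis. Payload 8.1 kg.
Tool frame: the origin (TCP) lies at the very end of the fingers, on their centre line; the grasp point (between the pads) lies arm.grasp_offset behind it (arm.grasp_offset is the distance from the TCP to the grasp point, in mm); z points along the fingers, y is the direction in which the jaws open and shut (so a half turn about z gives the same grasp; the last joint's range is limited). The gripper opens to 93 mm and grips with 3 to 60 N. Pads are 15 mm wide; open, the fingers measure 128 mm over their backs; the gripper's body (75 mm by 188 mm) begins 65 mm behind the grasp point.
Start: joints at [-1.385, 0.13, 1.488, -0, 1.523, -0.085], TCP at [160.522, -578.133, 184.935] pointing down, gripper open.
Joint ranges: [-2.96, 2.96], [-0.89, 2.26], [0.02, 2.5], [-1.34, 4.48], [0, 2.73], [-2.66, 2.66]. Speed limits (rad/s): [2.39, 2.39, 2.79, 3.14, 3.14, 3.14].

## Interface

Orientations are given as a 3x3 rotation matrix whose columns are the frame's x, y, z axes.
In Python, from workcell import arm, cams, job gives the robot as it stands.
- The arm moves only by the shell command python3 -m inch 'ROWS' [FORCE]. ROWS is JSON, a list of rows, each an object with "slide": the shift along the tool's x, y, z as a fraction of full scale, a list of three; "turn": the turn, a rotation vector about the tool's x, y, z as a fraction of full scale, a list of three; "hand": the opening, from 0 (shut) to 1 (fully open). In form: [{"slide": [tx, ty, tz], "turn": [ax, ay, az], "hand": hand}, ...]. A call has 1 to 8 rows; each row is the pose to reach, as a shift and turn from the pose commanded when the call began, along the tool's axes at that moment; what a row does not reach only later rows make up. Full scale, the value 1, is 0.12 m for a shift and 1.5 rad for a turn. A row lasts 1/8 s, in which the tool goes at most 62.5 mm and 10.7 degrees, less where a joint would pass 70% of its speed; a pose out of reach is approached as far as the arm can. A call with a number of a shift or a turn outside -1 to 1 is refused whole. A call with a gripper value outside its range is refused whole. The fingers move at their own pace and stop on an object; FORCE is the grip in N (left out, the last holds). Time passes only in rows, so rows that repeat a pose let the fingers close. It gives the time, the measured TCP pose, the force and the opening at its end, in the units of the state.
- arm.sense(): the state, without advancing time (a new reading comes with each control period).
- cams.grab_frame(name): name is "scene" or "side" or "wrist"; returns a dict with "frame" (420x560x3 uint8, red, green, blue), "z_map" (420x560 float32, mm along the optical axis (not along the pixel's ray), 0 where there is no reading), "fov_y" (degrees; the focal length in pixels is half the picture's height over the tangent of half this angle, whatever the lens; pixels are square), "cx", "cy" (the principal point, pixels), "extrinsics" (4x4, takes a point from camera to world coordinates); the wrist camera has in their place "mount" (4x4, takes a point from camera to tool coordinates, whose origin is the TCP and whose axes are the flange's). Camera axes: x right, y up, looking along -z (the intrinsics and any distortion apply to the point x, -y, -z); pixel columns grow to the right and rows downward; lengths in mm; the calibration is good to about 2 mm. The wrist camera is an equidistant fisheye: a pixel r from the principal point sees the ray r / f radians off the axis. A picture is of the moment at which its call begins: read the wrist's pose just before it.
- job.finish_job(): hands the job in, once; it reports no verdict.
Trained networks look in a picture, given as the dict that the camera call returned (one of the last four; its "shot" number tells which), for a name from the list of things; names that differ only in an ending like _2 or _b are one class to them, and where a whole thing is asked for, a point or a joint stands for the part that bears it (a point fixed in the world has none). Each returns a list of dicts, best first, with "score" (0 to 1); they miss things now and then, are a little off and sometimes report something else, mostly with a low value. They report only what shows in the picture. A call takes as long as a camera call. They do not tell look-alikes from the thing itself.
- cams.cut_out(picture, name): "pixels" (420x560 bool, what is visible of it) and "location" ([row, column] in pixels, amid what is visible of it).
- cams.tip_of(picture, name): "location" ([row, column] in pixels: a listed point, or the origin of a listed thing).
The state is a dict: "t": time; "joint_positions": joint angles; "joint_velocities": joint speeds; "joint_torque": joint torques, N m; "ee_pos": TCP position; "eef_rot": TCP orientation; "wrist_force": force on the tool from outside, world axes, zero at the start; "wrist_torque": the same for the moment, N m; "finger_gap": finger opening in mm.
Only numpy, scipy, OpenCV 4.12 (cv2) and the standard library are available. Lean on these libraries where they do the work, as an engineer would, in place of code of your own. Each camera call takes 0.05 s, during which the arm holds its last target.

## Task

Take the red bench dog from its stand and drop its T-shaped foot into the slot of the jig's aluminium track, on the open stretch behind the workpiece. Slide it along the slot so that it pushes the workpiece up against the brass pad of the end stop, press it there firmly but gently (about 10 N held for half a second, never more than 20 N), then, with the dog still snug against the workpiece, give it a quarter turn clockwise to lock it and let go. Never force the dog against the jig, touch the workpiece only with the dog, and leave the other things on the bench alone.

Things in the scene. Friction and masses are not known exactly. Their poses are not given: they have to be found in the camera images.
- jig: Plywood planing jig fixed on the bench, 320 x 140 mm, top face 22 mm high. Origin at bench level on the centre line of its track. x runs along the track towards the end stop, y across, z up; the jig spans x = -170 to 150 mm, y = -70 to 70 mm.
- track (a point): Point on the slot's centre line, level with the jig's top, at jig x = -110 mm: free slot behind the workpiece, a good place to drop the foot in. Axes as the jig's. Aluminium T-track along y = 0, flush with the top: slot 18.5 mm wide from jig x = -160 mm to the end stop, lips 5 mm thick, under them a cavity 31 mm wide, 11 mm deep (floor 6 mm above the bench).
- endstop (a point): Middle of the face of the dark wooden end stop (120 mm wide, 30 mm above the jig's top), at jig x = 122 mm. From it a brass pad (70 mm wide, facing -x) is screwed out by an amount that differs each time and is not measured: the pad's face is somewhere at jig x = 90 to 116 mm, to be found by feel. Pad and stop are rigid.
- guides (a point): Point on the jig's top and slot line at jig x = 30 mm, midway between two dark battens that guide the workpiece: at jig y = +47 and -47 mm, each 8 mm wide, 7 mm high, from jig x = -55 to 115 mm.
- board_mid (a point): Centre of the workpiece, a loose wooden board 110 (x) x 80 (y) x 20 mm (z), about 0.15 to 0.3 kg, lying flat on the jig over the slot between the battens (3 mm play each side). x points to the end stop. It starts some 20 to 70 mm short of the pad and slides with under 4 N of push. The dog touches it when its axis is 77 mm from this point.
- dog: Red bench dog, 0.22 kg. Origin at the centre of the underside of its round flange, z up. Flange 44 mm in diameter, z = 0 to 22 mm; on it a grip bar 44 mm long (x), 14 mm thick (y), z = 22 to 64 mm, with a white line along its top. Starts upright, flange resting on the stand (origin 26 mm above the bench), bar roughly along the stand's x.
- dog_foot (a point): Middle of the underside of the dog's T-foot, 14 mm below the flange. Steel hammer head 30 mm long (x, in line with the bar), 16 mm wide, 7 mm thick, square edges, on a stem 15.6 mm in diameter. It enters the slot only lengthwise (either end first); flange on the jig, it clears lips and cavity floor by 2 mm. It turns clockwise from above only, and stops at 90 to 94 degrees.
- dog_grip (a point): Middle of the dog's grip bar, 46 mm above the underside of the flange; axes as the dog's (x along the bar). Pinch the 14 mm thickness here.
- stand: Dark wooden block fixed on the bench, 90 x 72 x 26 mm, with a slot-shaped hole 40 x 24 mm in which the dog's foot hangs. Origin at the centre of its underside.
- screwdriver: Screwdriver with a blue handle, lying on the bench near the robot; leave alone.
- jar: Amber jar, 60 mm in diameter and 80 mm high; origin at the centre of its underside; leave alone.
- offcut: Pale wooden offcut 60 x 110 x 30 mm; origin at the centre of its underside; leave alone.
Not all that is in view belongs to the job. What is meant by the dog is not purple or turquoise, and is the smaller of those in its own colour.

How it is judged (in metres and radians):
On the way, in this order (a step that is already met when the one before it is completed fails the run):
1. the dog's foot is down in the slot, bar along the slot, flange on the jig, behind the workpiece (z of dog in the frame of jig between 0.02 and 0.0245 m and y of dog in the frame of jig between -0.004 and 0.004 m and x of dog in the frame of jig between -0.16 and 0.05 m and angle between dog's own z axis and vertical below 0.08 rad and angle between the x axis of dog and the x axis of jig, either way round below 0.3 rad and x of dog in the frame of board_mid below -0.072 m), for 0.1 s.
2. the dog presses the workpiece against the end stop with 6 N or more for 0.3 s (z of dog in the frame of jig between 0.02 and 0.028 m and y of dog in the frame of jig between -0.004 and 0.004 m and x of dog in the frame of jig between -0.16 and 0.05 m and angle between dog's own z axis and vertical below 0.08 rad and contact force between dog and board above 6 N and x of board_mid in the frame of jig above 0.032 m), for 0.3 s.
3. the dog is turned a quarter turn, its foot across under the lips, still snug behind the workpiece (z of dog in the frame of jig between 0.02 and 0.0245 m and y of dog in the frame of jig between -0.004 and 0.004 m and x of dog in the frame of jig between -0.16 and 0.05 m and angle between dog's own z axis and vertical below 0.08 rad and angle between the x axis of dog and the y axis of jig, either way round below 0.2 rad and x of dog in the frame of board_mid above -0.0795 m), for 0.2 s.
At the end, for the whole second after the job is handed in: Dog in the slot, flange on the jig (2 mm), upright, within 4 mm of the slot line, bar across the slot within 0.2 rad, within 2.5 mm of the workpiece; workpiece flat, square within 0.07 rad, at the end stop (centre at jig x 32 mm or more); both at rest, dog released (all of step 3 and x of dog in the frame of board_mid below -0.074 m and x of board_mid in the frame of jig above 0.032 m and angle between the x axis of board_mid and the x axis of jig, either way round below 0.07 rad and angle between board_mid's own z axis and vertical below 0.06 rad and contact force between the fingers and dog below 0.1 N and linear speed of each of dog, board below 0.02 m/s); the robot touches nothing.
It fails at once if the dog presses on the workpiece with more than 20 N (contact force between dog and board above 20 N).
It fails at once if the dog is forced against the jig with more than 40 N (contact force between dog and jig above 40 N).
It fails at once if a bystander is moved more than 20 mm (distance of any of screwdriver, jar, offcut from where it was at the start of the episode above 0.02 m).
It fails at once if the arm or the fingers push the workpiece directly (contact force between any of the fingers, the arm and board above 1 N).
It also fails if it takes over 67 s, if anything falls off the work surface, if the arm or the gripper's body presses on something with over 40 N, if the wrist force passes 120 N, or if a joint passes its speed limit or range.

## Working session

There is one attempt and no reset: what is moved stays moved. The work goes in short steps, Python scripts to look and compute and a shell command to move; the robot and the scene stay as the last step left them, time stands still between calls to the robot, and variables do not carry over. Pictures are saved under pics/ and viewed, and the job is handed in when it is done.

```bash
mkdir -p pics; ls; python3 - <<'E'
from workcell import arm,cams,job
import cv2,numpy as np
print(arm.sense(), arm.grasp_offset)
for n in ["scene","side"]:
    p=cams.grab_frame(n)
    print(n,p["fov_y"],p["cx"],p["cy"],p["extrinsics"].tolist() if hasattr(p["extrinsics"],'tolist') else p["extrinsics"],[k for k in p])
    cv2.imwrite(f"pics/{n}0.png",p["frame"][:,:,::-1])
E
```

```text
pics
{'t': 0.0, 'joint_positions': array([-1.38542290e+00,  1.31157770e-01,  1.48928866e+00,  4.55155684e-06,
        1.52300279e+00, -8.54114502e-02]), 'joint_velocities': array([-0.00126288, -0.0002882 , -0.0007456 ,  0.00144444, -0.00017562,
       -0.00156203]), 'joint_torque': array([ 1.40788219e-03, -5.59843075e+01, -4.91759062e+01,  7.69759901e-02,
        3.53468454e-02, -1.39599260e-04]), 'ee_pos': array([ 160.39103399, -577.50096096,  183.88439244]), 'eef_rot': array([[ 9.63561336e-01,  2.67487265e-01, -3.37721425e-04],
       [ 2.67487429e-01, -9.63559621e-01,  1.82559412e-03],
       [ 1.62908449e-04, -1.84940814e-03, -9.99998277e-01]]), 'wrist_force': array([ 1.00527173, -0.13318166,  0.21818698]), 'wrist_torque': array([ 0.01390176, -0.01978386, -0.01186603]), 'finger_gap': 92.62892437274948} 18.8
scene 52.466699708693206 281.4337287642287 203.9504055858478 [[0.7656699706943287, -0.5383711801171812, 0.3520027960061953, 933.8057468455188], [0.6432287428872876, 0.638710556353227, -0.4222624888935685, -527.122002187789], [0.002506052789840161, 0.5497320234643283, 0.8353373103586538, 967.2786749507932], [0.0, 0.0, 0.0, 1.0]] ['frame', 'z_map', 'fov_y', 'cx', 'cy', 'extrinsics', 'shot']
side 44.96488181382196 278.16193180220176 211.82343949753297 [[-0.998371803678869, 0.016029398770341933, -0.05474303603256999, 502.48872233278576], [-0.055311224556448275, -0.5066320451106758, 0.8603863314262031, 857.731432081909], [-0.013943100697766136, 0.8620133579255229, 0.5066937543535507, 637.4249857940882], [0.0, 0.0, 0.0, 1.0]] ['frame', 'z_map', 'fov_y', 'cx', 'cy', 'extrinsics', 'shot']
```

View pics/scene0.png

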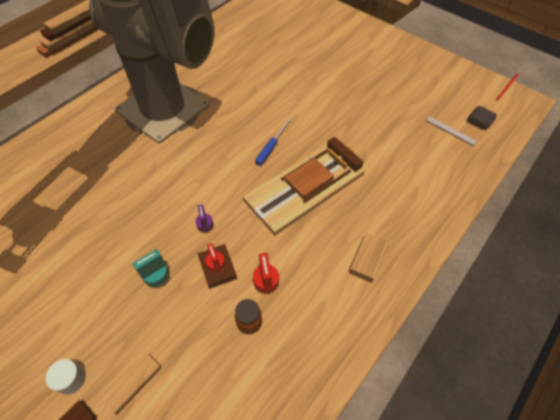

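View pics/side0.png

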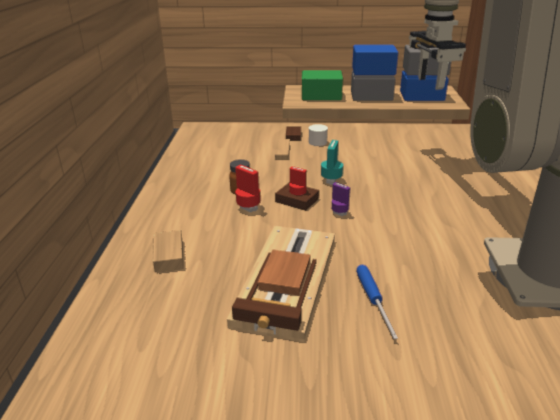

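```bash
cat > h.py <<'E'
from workcell import arm,cams,job
import cv2,numpy as np
def f(p): return 210/np.tan(np.radians(p["fov_y"])/2)
def world(p,r,c,z=None):
    """z None: depth map; else intersect plane z (mm)"""
    F=f(p);r=np.asarray(r,float);c=np.asarray(c,float)
    d=np.stack([(c-p["cx"])/F,-(r-p["cy"])/F,-np.ones_like(r)],-1)
    T=np.asarray(p["extrinsics"])
    if z is None:
        D=p["z_map"][np.round(r).astype(int),np.round(c).astype(int)]
        return (d*D[...,None])@T[:3,:3].T+T[:3,3]
    w=d@T[:3,:3].T
    return T[:3,3]+w*((z-T[2,3])/w[...,2])[...,None]
def seg(p,n,k=3):
    o=cams.cut_out(p,n); return o[:k]
E
python3 - <<'E'
from h import *
np.set_printoptions(precision=1,suppress=True)
zs=dict(jig=0,track=22,endstop=37,guides=22,board_mid=32,dog=26,dog_grip=72,stand=0,jar=0,offcut=0)
for n in ["scene","side"]:
    p=cams.grab_frame(n)
    print(n, len(p["z_map"][p["z_map"]>0]))
    for k,z in zs.items():
        for o in cams.tip_of(p,k)[:3]:
            l=o["location"]; print(k,round(o["score"],2),np.array(l),world(p,l[0],l[1],z))
    for k in ["board_mid","jig","dog","stand"]:
        for o in seg(p,k):
            m=o["pixels"]; r,c=np.nonzero(m&(p["z_map"]>0)); w=world(p,r,c)
            print("seg",k,round(o["score"],2),m.sum(),np.array(o["location"]),np.percentile(w,[2,50,98],axis=0).tolist())
E
```

```text
scene 234199
jig 0.75 [187.3 306.6] [544.1  49.7   0. ]
jig 0.74 [265.5 212.9] [ 513.8 -287.6    0. ]
track 0.86 [201.1 274.3] [515.1 -54.6  22. ]
endstop 0.72 [154.9 343. ] [568.1 182.6  37. ]
endstop 0.68 [262.9 219.1] [ 536.4 -282.4   37. ]
endstop 0.38 [259.7 364.5] [798. -51.  37.]
guides 0.55 [175.  316.3] [547.6  87.   22. ]
board_mid 0.88 [176.3 309.8] [540.8  65.4  32. ]
dog 0.81 [224.  204.6] [ 426.1 -225.4   26. ]
dog 0.65 [262.5 217.7] [ 528.3 -281.    26. ]
dog 0.64 [274.  155.1] [ 435.5 -398.5   26. ]
dog_grip 0.84 [263.3 149.6] [ 429.7 -395.4   72. ]
dog_grip 0.67 [210.2 201.9] [ 417.1 -216.4   72. ]
dog_grip 0.6 [271.4 265.2] [ 646.6 -239.2   72. ]
stand 0.7 [266.1 220.6] [ 529.5 -276.5    0. ]
stand 0.45 [153.8 341.6] [548.  211.6   0. ]
stand 0.31 [186.9 303.5] [536.7  45.2   0. ]
jar 0.87 [321.6 252.6] [ 683.8 -328.8    0. ]
offcut 0.61 [259.6 362.5] [788.7 -35.1   0. ]
seg board_mid 0.84 1140 [178.6 309.9] [[501.03033203768746, 1.5065837497330317, 26.15370655753072], [546.8454848925843, 53.529027588059705, 42.51682468770366], [587.8979755489396, 111.94085911582134
[... 2948 characters left out ...]
71645917935, -364.2682365894513, 111.87253949305492]]
seg dog 0.74 519 [198.6 343.3] [[400.110265416429, -230.74347417267234, 2.696603524732541], [421.084363864675, -211.85178917322003, 44.82877245191548], [440.01586667183534, -199.48758437921094, 79.70425594393991]]
seg dog 0.62 456 [181.5 298.5] [[503.6571010582642, -293.0389382121854, 28.062256848806307], [523.9217810186134, -276.5160214779563, 59.45007430253622], [544.0637851472809, -263.0537890019289, 91.61646586803677]]
seg stand 0.61 734 [199.  295.1] [[472.6885068857444, -314.72337727427765, 0.3363134914619422], [525.6060517276132, -263.02645338806076, 22.200013148216613], [581.7749966906371, -234.29624386628367, 29.067991924265627]]
```

```bash
python3 -m inch '[{"slide":[0.45,-0.2,-0.1],"turn":[0,0,0],"hand":1},{"slide":[0.9,-0.4,-0.3],"turn":[0,0,0],"hand":1}]'
python3 -m inch '[{"slide":[0.45,-0.2,0],"turn":[0,0,0],"hand":1},{"slide":[0.9,-0.4,0],"turn":[0,0,0],"hand":1}]'
python3 -m inch '[{"slide":[0.45,-0.2,0],"turn":[0,0,0],"hand":1},{"slide":[0.9,-0.4,0],"turn":[0,0,0],"hand":1}]'
python3 -m inch '[{"slide":[0.4,-0.2,0],"turn":[0,0,0],"hand":1},{"slide":[0.8,-0.38,0],"turn":[0,0,0],"hand":1},{"slide":[0.8,-0.38,0],"turn":[0,0,0],"hand":1},{"slide":[0.8,-0.38,0],"turn":[0,0,0],"hand":1}]'
cat >> h.py <<'E'
def wcam():
    s=arm.sense(); p=cams.grab_frame("wrist")
    T=np.eye(4);T[:3,:3]=s["eef_rot"];T[:3,3]=s["ee_pos"]
    p["T"]=T@np.asarray(p["mount"]); return p
def wray(p,r,c):
    F=f(p);dx=np.asarray(c,float)-p["cx"];dy=np.asarray(r,float)-p["cy"]
    R=np.hypot(dx,dy);th=R/F;R=np.maximum(R,1e-9)
    return np.stack([np.sin(th)*dx/R,-np.sin(th)*dy/R,-np.cos(th)],-1)
def ww(p,r,c,z=None):
    d=wray(p,r,c);T=p["T"]
    if z is None:
        D=p["z_map"][np.round(np.asarray(r)).astype(int),np.round(np.asarray(c)).astype(int)]
        return (d*(D/-d[...,2])[...,None])@T[:3,:3].T+T[:3,3]
    w=d@T[:3,:3].T
    return T[:3,3]+w*((z-T[2,3])/w[...,2])[...,None]
def save(p,n): cv2.imwrite(f"pics/{n}.png",p["frame"][:,:,::-1])
def wpix(p,X):
    T=np.linalg.inv(p["T"]);v=T[:3,:3]@np.asarray(X,float)+T[:3,3]
    v=np.array([v[0],-v[1],-v[2]]);r=np.hypot(v[0],v[1]);th=np.arctan2(r,v[2]);F=f(p)
    return p["cy"]+F*th*v[1]/r, p["cx"]+F*th*v[0]/r
E
python3 - <<'E'
from h import *
np.set_printoptions(precision=1,suppress=True)
p=wcam();save(p,"w1");print(p["fov_y"],p["mount"])
for k,z in dict(dog=26,dog_grip=72,stand=0).items():
    for o in cams.tip_of(p,k)[:4]:
        l=o["location"];print(k,round(o["score"],2),np.array(l),ww(p,l[0],l[1],z))
for o in seg(p,"dog",4):
    m=o["pixels"];r,c=np.nonzero(m&(p["z_map"]>0)); w=ww(p,r,c)
    print(round(o["score"],2),m.sum(),o["location"],np.percentile(w,[2,50,98],axis=0).tolist())
E
```

```text
t: 1.85
ee_pos: [251.0, -502.2, 219.4]
eef_rot: [[0.964, 0.266, -0.001], [0.266, -0.964, 0.003], [-0.0, -0.003, -1.0]]
wrist_force: [0.3, -0.8, 0.3]
finger_gap: 92.9
t: 2.1
ee_pos: [343.5, -427.6, 221.1]
eef_rot: [[0.964, 0.267, 0.001], [0.267, -0.964, -0.001], [0.001, 0.001, -1.0]]
wrist_force: [0.3, 0.3, -0.3]
finger_gap: 93.0
t: 2.35
ee_pos: [434.6, -352.1, 220.7]
eef_rot: [[0.964, 0.267, 0.0], [0.267, -0.964, -0.001], [0.0, 0.001, -1.0]]
wrist_force: [-0.0, -1.5, -0.2]
finger_gap: 92.8
t: 2.85
ee_pos: [513.3, -284.0, 220.3]
eef_rot: [[0.963, 0.268, -0.001], [0.268, -0.963, -0.0], [-0.001, 0.0, -1.0]]
wrist_force: [-0.0, -0.2, -0.6]
finger_gap: 93.3
65.70646984690485 [[  -0.     1.     0.2   66.1]
 [   1.     0.     0.     0.1]
 [  -0.     0.2   -1.  -200.4]
 [   0.     0.     0.     1. ]]
dog 0.83 [ 71.  275.6] [ 642.3 -237.3   26. ]
dog 0.68 [173.1 289.6] [ 526.3 -287.    26. ]
dog 0.62 [262.1 350.6] [ 434.  -397.9   26. ]
dog 0.58 [234.8 219.9] [ 425.3 -221.6   26. ]
dog_grip 0.75 [278.7 360.4] [ 432.8 -402.    72. ]
dog_grip 0.68 [ 60.  278.8] [ 647.4 -240.7   72. ]
dog_grip 0.66 [248.5 210. ] [ 423.1 -218.8   72. ]
dog_grip 0.58 [181.8 286.3] [ 522.1 -283.7   72. ]
stand 0.82 [173.2 286.9] [ 521.9 -285.     0. ]
0.87 1209 [176.4, 290.1] [[506.780596950994, -304.2918580948403, 46.86678744386143], [527.2738927483149, -282.38778570406225, 79.27197502250164], [546.3577804126853, -266.3216811667912, 91.94666863736772]]
0.74 1098 [241.8, 217.0] [[404.91322644894825, -241.67178945255475, 15.02456899893723], [429.6827609694577, -223.7549846043833, 40.17113506072647], [441.45806602851485, -202.63308589860398, 79.65326099815088]]
0.7 1751 [263.4, 351.1] [[419.55716626119977, -411.3501843878903, 20.585184714409962], [447.3193290425987, -380.81473928676274, 57.51830870001976], [464.97527739097933, -365.84798287777994, 110.92534545147562]]
```

View pics/w1.png

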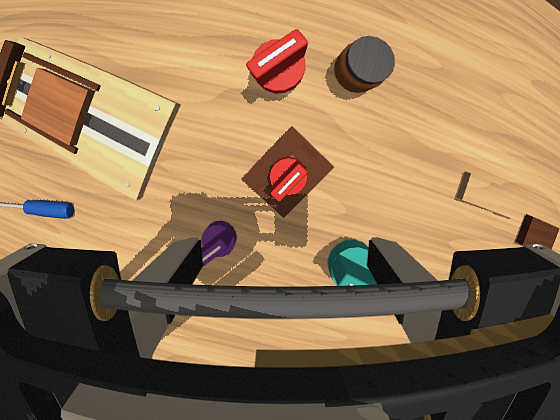

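```bash
cat >> h.py <<'E'
def bar(p,name="dog",near=None,dog_z0=26):
    for o in cams.cut_out(p,name):
        m=o["pixels"]
        if near is not None and np.hypot(o["location"][0]-near[0],o["location"][1]-near[1])>30: continue
        m=cv2.dilate(m.astype(np.uint8),np.ones((3,3)))>0
        fr=p["frame"].astype(int)
        wm=m&(fr.min(2)>130)&(fr.max(2)-fr.min(2)<90)
        r,c=np.nonzero(wm); w=ww(p,r,c,dog_z0+64)
        ctr,sz,a=cv2.minAreaRect(w[:,:2].astype(np.float32))
        u,s,v=np.linalg.svd(w[:,:2]-w[:,:2].mean(0),full_matrices=False)
        ang=np.arctan2(v[0,1],v[0,0])
        # red bar top
        r2,c2=np.nonzero(m&(p["z_map"]>0)); q=ww(p,r2,c2)
        t=q[q[:,2]>q[:,2].max()-8]
        c3,s3,a3=cv2.minAreaRect(t[:,:2].astype(np.float32))
        return dict(n=len(r),mean=w[:,:2].mean(0),rect=(ctr,sz,a),ang=ang,top=(c3,s3,a3),zt=np.median(t[:,2]))
E
python3 - <<'E'
from h import *
np.set_printoptions(precision=3,suppress=True)
p=wcam();print(bar(p,near=(176,290)))
E
```

```text
{'n': 95, 'mean': array([ 524.282, -285.065]), 'rect': ((524.409912109375, -285.2445983886719), (2.953446626663208, 30.13459014892578), 60.82875442504883), 'ang': np.float64(2.651424186318107), 'top': ((525.0543823242188, -285.26995849609375), (14.212349891662598, 43.73509216308594), 62.18433380126953), 'zt': np.float64(90.5559528322193)}
```

```bash
python3 -m inch '[{"slide":[0.09,0.036,0.2],"turn":[0,0,0.12],"hand":0.6},{"slide":[0.09,0.036,0.35],"turn":[0,0,0.24],"hand":0.6},{"slide":[0.09,0.036,0.45],"turn":[0,0,0.36],"hand":0.6},{"slide":[0.09,0.036,0.45],"turn":[0,0,0.48],"hand":0.6},{"slide":[0.09,0.036,0.45],"turn":[0,0,0.509],"hand":0.6},{"slide":[0.09,0.036,0.45],"turn":[0,0,0.509],"hand":0.6},{"slide":[0.09,0.036,0.45],"turn":[0,0,0.509],"hand":0.6}]' 60
python3 - <<'E'
from h import *
np.set_printoptions(precision=3,suppress=True)
p=wcam();save(p,"w2")
for o in cams.tip_of(p,"dog_grip")+cams.tip_of(p,"dog"): print(o)
print(wpix(p,[525,-285,90]))
print(bar(p,near=wpix(p,[525,-285,80])))
E
```

```text
t: 4.08
ee_pos: [525.1, -285.3, 166.6]
eef_rot: [[0.881, -0.472, 0.0], [-0.472, -0.881, -0.0], [0.0, 0.0, -1.0]]
wrist_force: [0.2, -1.0, 0.1]
finger_gap: 56.2
{'location': [229.4, 430.7], 'score': 0.84}
{'location': [200.4, 284.3], 'score': 0.82}
{'location': [307.6, 275.8], 'score': 0.81}
{'location': [111.1, 173.2], 'score': 0.8}
{'location': [191.5, 284.1], 'score': 0.87}
{'location': [114.0, 192.3], 'score': 0.7}
{'location': [212.3, 408.4], 'score': 0.58}
{'location': [290.7, 275.5], 'score': 0.57}
(np.float64(205.4879169800361), np.float64(283.46876853620853))
{'n': 120, 'mean': array([ 525.428, -285.436]), 'rect': ((524.818359375, -284.9297790527344), (2.636237382888794, 29.774024963378906), 61.785884857177734), 'ang': np.float64(2.666448625239164), 'top': ((525.0527954101562, -284.9971923828125), (13.34916877746582, 43.97150421142578), 62.001224517822266), 'zt': np.float64(90.55621058611285)}
```

View pics/w2.png

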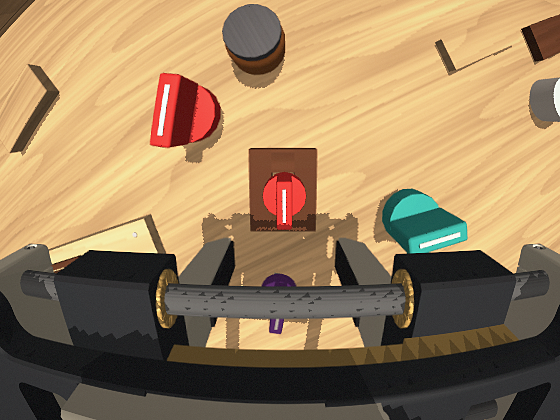

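The dog's bar is upright in the picture at (284,205), between the fingers; centred. Descend and grip.

```bash
python3 -m inch '[{"slide":[0,0,0.4],"turn":[0,0,0],"hand":0.6},{"slide":[0,0,0.7],"turn":[0,0,0],"hand":0.6},{"slide":[0,0,0.92],"turn":[0,0,0],"hand":0.6},{"slide":[0,0,0.92],"turn":[0,0,0],"hand":0.6},{"slide":[0,0,0.92],"turn":[0,0,0],"hand":0.0},{"slide":[0,0,0.92],"turn":[0,0,0],"hand":0.0},{"slide":[0,0,0.92],"turn":[0,0,0],"hand":0.0},{"slide":[0,0,0.92],"turn":[0,0,0],"hand":0.0}]' 60
python3 - <<'E'
from h import *
print(arm.sense()["finger_gap"],arm.sense()["wrist_force"])
E
```

```text
t: 5.28
ee_pos: [525.5, -285.4, 56.7]
eef_rot: [[0.881, -0.473, 0.001], [-0.473, -0.881, -0.001], [0.001, 0.0, -1.0]]
wrist_force: [-1.0, 0.4, -0.2]
finger_gap: 20.6
20.55259570172575 [-1.03452332  0.41690423 -0.20460868]
```

```bash
python3 -m inch '[{"slide":[0,0,0],"turn":[0,0,0],"hand":0.0},{"slide":[0,0,0],"turn":[0,0,0],"hand":0.0},{"slide":[0,0,0],"turn":[0,0,0],"hand":0.0}]' 60
python3 -m inch '[{"slide":[0,0,-0.2],"turn":[0,0,0],"hand":0.0},{"slide":[0,0,-0.5],"turn":[0,0,0],"hand":0.0},{"slide":[0,0,-0.9],"turn":[0,0,0],"hand":0.0},{"slide":[0,0,-1],"turn":[0,0,0],"hand":0.0},{"slide":[0,0,-1],"turn":[0,0,0],"hand":0.0}]' 60
python3 - <<'E'
from h import *
np.set_printoptions(precision=2,suppress=True)
s=arm.sense();print(s["wrist_force"],s["wrist_torque"],s["ee_pos"])
p=cams.grab_frame("side");save(p,"s3")
# jig fit from scene & side depth
for n in ["scene","side"]:
    p=cams.grab_frame(n)
    o=cams.cut_out(p,"jig")[0];r,c=np.nonzero(o["pixels"]&(p["z_map"]>0));w=world(p,r,c)
    m=(w[:,2]>8)&(w[:,2]<36); q=w[m][:,:2]
    print(n,cv2.minAreaRect(q.astype(np.float32)))
    for k in ("track","guides"):
        l=cams.tip_of(p,k)[0]["location"];print(k,world(p,*l,22))
    o=cams.cut_out(p,"board_mid")[0];r,c=np.nonzero(o["pixels"]&(p["z_map"]>0));w=world(p,r,c)
    q=w[(w[:,2]>38)&(w[:,2]<47)][:,:2];print("board",cv2.minAreaRect(q.astype(np.float32)))
E
```

```text
t: 5.65
ee_pos: [525.5, -285.4, 56.6]
eef_rot: [[0.881, -0.473, 0.001], [-0.473, -0.881, -0.001], [0.001, 0.0, -1.0]]
wrist_force: [-0.5, 0.7, 4.8]
finger_gap: 0.6
t: 6.28
ee_pos: [525.5, -285.4, 176.4]
eef_rot: [[0.881, -0.473, 0.001], [-0.473, -0.881, -0.001], [0.001, 0.0, -1.0]]
wrist_force: [-0.6, 1.3, -0.3]
finger_gap: 0.6
[-0.62  1.32 -0.26] [0.12 0.03 0.06] [ 525.49 -285.38  176.37]
scene ((538.6583862304688, 45.01243591308594), (320.7857360839844, 143.5199737548828), 78.43746185302734)
track [515.11 -58.31  22.  ]
guides [541.88  79.41  22.  ]
board ((541.9451293945312, 59.32963562011719), (112.08155822753906, 82.0760726928711), 79.02896881103516)
side ((539.687255859375, 50.19573974609375), (337.4853210449219, 141.25341796875), 78.47074127197266)
track [513.95 -58.14  22.  ]
guides [550.43  79.58  22.  ]
board ((542.2111206054688, 59.21445083618164), (114.07362365722656, 81.4183120727539), 79.33020782470703)
```

View pics/s3.png

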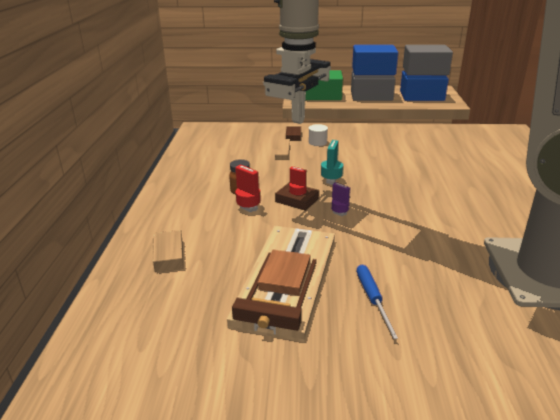

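```bash
python3 -m inch '[{"slide":[0,0,0],"turn":[0,0,0],"hand":0.6},{"slide":[0,0,0],"turn":[0,0,0],"hand":0.6},{"slide":[0,0,0],"turn":[0,0,0],"hand":0.6}]' 40
python3 - <<'E'
from h import *
np.set_printoptions(precision=3,suppress=True)
p=wcam();save(p,"w3")
print(bar(p,near=wpix(p,[525,-285,80])))
p=cams.grab_frame("scene");cv2.imwrite("pics/sc3.png",cv2.resize(p["frame"][120:330,100:380,::-1],None,fx=2.5,fy=2.5))
E
```

```text
t: 7.2
ee_pos: [525.2, -285.1, 176.1]
eef_rot: [[0.881, -0.473, 0.0], [-0.473, -0.881, -0.0], [0.0, 0.0, -1.0]]
wrist_force: [0.3, -0.2, -0.8]
finger_gap: 26.0
None
```

View pics/w3.png

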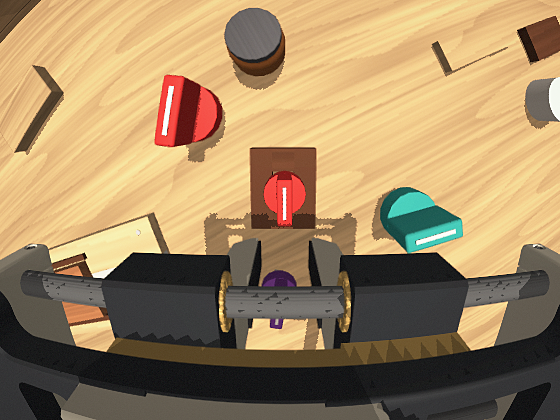

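View pics/sc3.png

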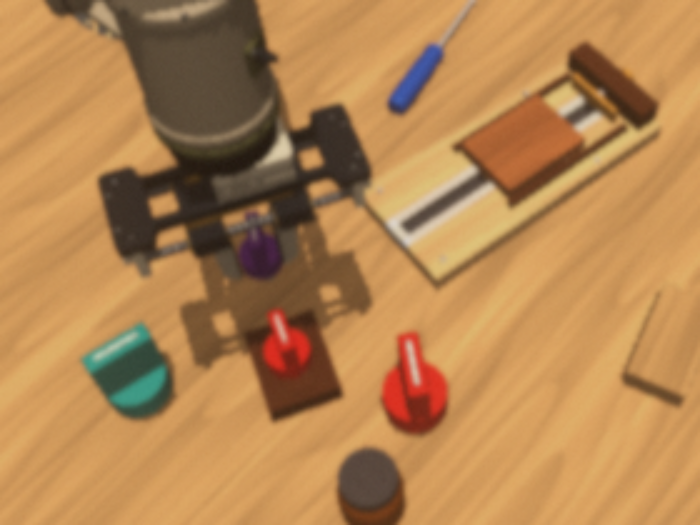

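```bash
python3 - <<'E'
from h import *
np.set_printoptions(precision=1,suppress=True)
s=arm.sense();print(s["ee_pos"])
for n in ["side","scene"]:
    p=cams.grab_frame(n)
    r,c=np.nonzero(p["z_map"]>0);w=world(p,r,c)
    for a,b in ((125,150),(150,175),(175,200),(200,240)):
        m=(w[:,2]>a)&(w[:,2]<b)&(abs(w[:,0]-500)<150)&(abs(w[:,1]+285)<150)
        print(n,a,m.sum(), np.percentile(w[m],[5,50,95],axis=0).tolist() if m.sum() else '', (np.median(r[m]),np.median(c[m])) if m.sum() else '')
p=wcam();print(wpix(p,s["ee_pos"]+[0,0,1e-3]),p["z_map"][230:260:5,240],p["z_map"][240,230:350:10])
print(ww(p,[245,245,260,260],[248,320,240,330]))
E
```

```text
[ 525.2 -285.1  176.1]
side 125 0  
side 150 0  
side 175 0  
side 200 204 [[503.7070157238746, -308.16517925130853, 213.5281278105397], [520.6047585128063, -296.29591881779425, 226.76490225053564], [545.1603122684018, -253.8449299673178, 238.9181862249023]] (np.float64(117.0), np.float64(300.0))
scene 125 0  
scene 150 0  
scene 175 0  
scene 200 107 [[516.909717108384, -318.8721925872655, 213.22087661025634], [534.808728821861, -270.57230941046356, 226.97676116158163], [548.3465209773597, -260.3613958922553, 238.93891287006076]] (np.float64(223.0), np.float64(213.0))
(np.float64(232.7518869037939), np.float64(283.39743938813297)) [393.2 394.9 398.3 168.8 167.4 165. ] [172.1 398.3 397.1 396.3 397.8 398.3   0.  397.5 397.8 397.6 174.4 171.6]
[[ 481.1 -211.     1.7]
 [ 438.5 -289.1    0.4]
 [ 583.3 -317.4  376.5]
 [ 516.2 -307.   227.3]]
```

```bash
python3 - <<'E'
from h import *
np.set_printoptions(precision=1,suppress=True,linewidth=200)
s=arm.sense()
def pix(p,X):
    T=np.linalg.inv(np.asarray(p["extrinsics"]));v=T[:3,:3]@np.asarray(X,float)+T[:3,3]
    return p["cy"]-f(p)*v[1]/-v[2], p["cx"]+f(p)*v[0]/-v[2]
p=cams.grab_frame("side")
r,c=pix(p,s["ee_pos"]);print(r,c)
x=p["frame"][40:220,200:400,::-1].copy();x=cv2.resize(x,None,fx=3.3,fy=3.3)
cv2.circle(x,(int((c-200)*3.3),int((r-40)*3.3)),3,(0,255,0),-1);cv2.imwrite("pics/s4.png",x)
print(s["joint_positions"])
for rr in range(95,150,5):
    print(rr, world(p,np.full(8,rr),np.arange(286,318,4))[:,2])
E
```

```text
136.15858605621614 297.745019617729
[-0.6  0.1  1.5 -0.   1.5  1.5]
95 [303.2 304.4 304.    2.1 268.5 270.6 266.4  22.2]
100 [275.6 275.8 277.3   4.3 257.1 259.3 254.5   1.3]
105 [263.6 264.2 265.    4.  244.5 248.    0.    0.8]
110 [-10.  253.6 253.5  -8.5 232.3 235.3  -5.6  -6.4]
115 [-29.7 241.3 240.9 -28.  221.7 221.7 -28.2 -24.2]
120 [-603.6  229.1  230.  -586.6 -586.6 -595.9 -590.7 -595.8]
125 [  2.9 215.8 217.    2.1   1.3   0.9   2.6  49.6]
130 [22.7 20.9 20.7 21.1  0.2 -1.7 49.5 52.7]
135 [19.9 21.3 19.7 18.1  2.   2.6 30.6 34.8]
140 [18.8  2.3  2.2  3.6  1.6  2.4 14.9 18.5]
145 [19.3  0.8  0.3  1.1  3.1  1.4  2.6  2.5]
```

View pics/s4.png

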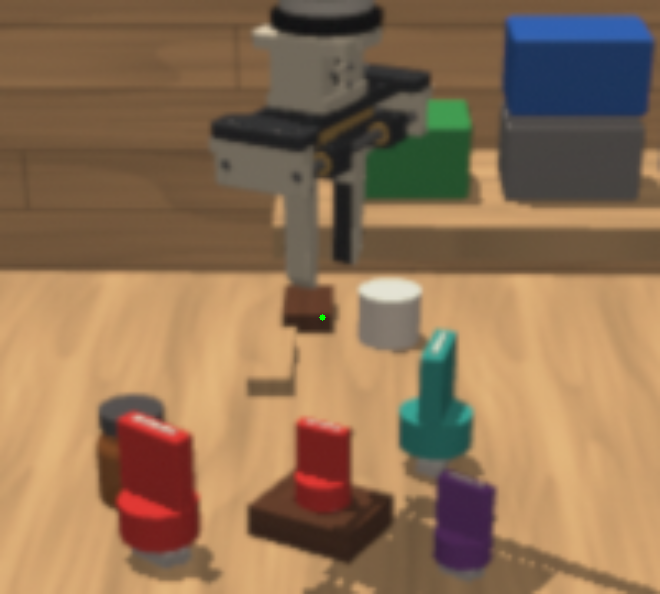

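```bash
cat >> h.py <<'E'
def pix(p,X):
    T=np.linalg.inv(np.asarray(p["extrinsics"]));v=T[:3,:3]@np.asarray(X,float)+T[:3,3]
    return p["cy"]-f(p)*v[1]/-v[2], p["cx"]+f(p)*v[0]/-v[2]
def tipcrop(n,name,dz=(0,35)):
    s=arm.sense();p=cams.grab_frame(n);r,c=pix(p,s["ee_pos"])
    r0=int(max(0,min(320,r-60)));c0=int(max(0,min(440,c-60)))
    x=cv2.resize(p["frame"][r0:r0+100,c0:c0+120,::-1],None,fx=6,fy=6,interpolation=cv2.INTER_CUBIC)
    R=s["eef_rot"];g=s["finger_gap"]/2
    for d in dz:
        for k in (-g,g):
            for t in (-7.5,7.5):
                X=s["ee_pos"]-d*R[:,2]+k*R[:,1]+t*R[:,0];a,b=pix(p,X)
                cv2.circle(x,(int((b-c0)*6),int((a-r0)*6)),3,(0,255,0) if d else (255,0,255),-1)
    cv2.imwrite(f"pics/{name}.png",x)
E
python3 -c "
from h import *
tipcrop('side','s5');tipcrop('scene','sc5')"
```

```text
(no output)
```

View pics/s5.png

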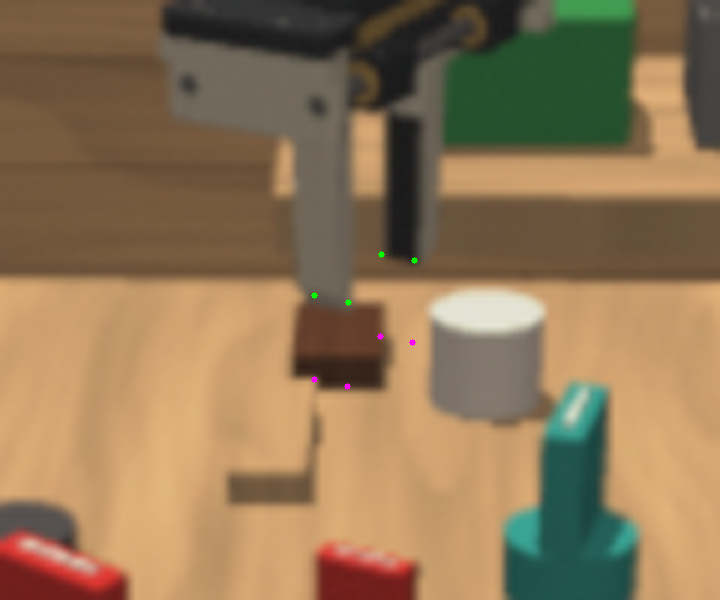

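View pics/sc5.png

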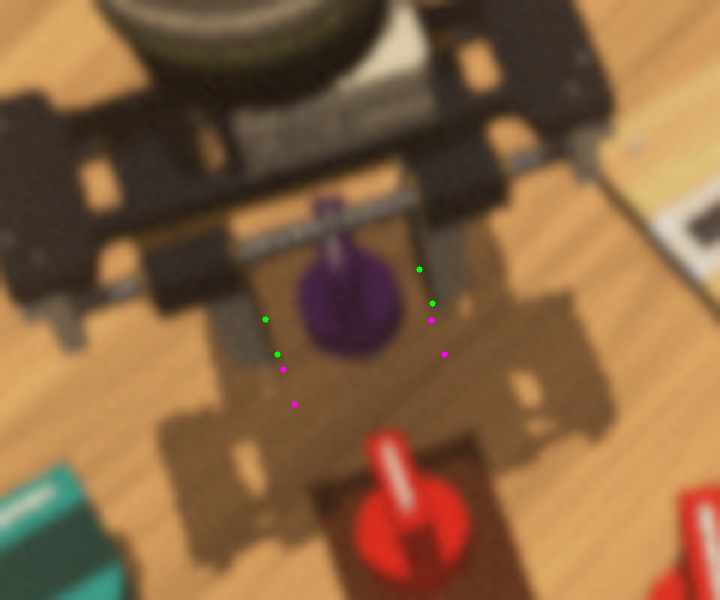

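Both views show the real finger ends ~35 mm above the reported TCP (green marks match the finger ends: side crop (330,300) and (400,258)); that explains the missed grip. I'll correct z by 35 mm.

```bash
python3 -m inch '[{"slide":[0,0,0.3],"turn":[0,0,0],"hand":0.5},{"slide":[0,0,0.65],"turn":[0,0,0],"hand":0.5},{"slide":[0,0,0.65],"turn":[0,0,0],"hand":0.5},{"slide":[0,0,0.65],"turn":[0,0,0],"hand":0.5}]' 60
python3 -c "
from h import *
tipcrop('side','s6',(35,))"
```

```text
t: 8.15
ee_pos: [525.8, -285.6, 99.7]
eef_rot: [[0.881, -0.473, 0.001], [-0.473, -0.881, -0.001], [0.001, 0.0, -1.0]]
wrist_force: [0.2, -0.5, 0.1]
finger_gap: 46.6
```

View pics/s6.png

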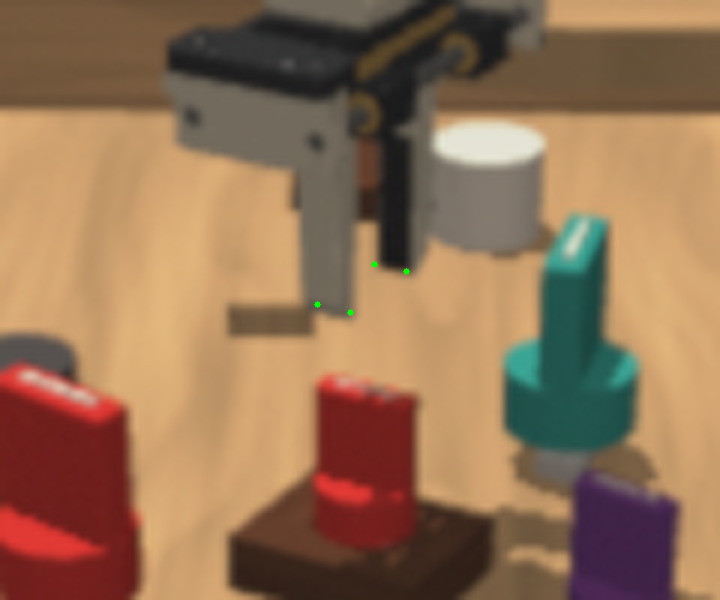

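```bash
python3 -m inch '[{"slide":[0,0,0.25],"turn":[0,0,0],"hand":0.5},{"slide":[0,0,0.5],"turn":[0,0,0],"hand":0.5},{"slide":[0,0,0.65],"turn":[0,0,0],"hand":0.5},{"slide":[0,0,0.65],"turn":[0,0,0],"hand":0.5}]' 60
python3 -c "
from h import *
tipcrop('side','s7',(35,))"
```

```text
t: 8.7
ee_pos: [524.8, -284.9, 19.8]
eef_rot: [[0.881, -0.473, -0.001], [-0.473, -0.881, 0.001], [-0.001, -0.0, -1.0]]
wrist_force: [0.4, 0.4, 0.2]
finger_gap: 46.3
```

View pics/s7.png

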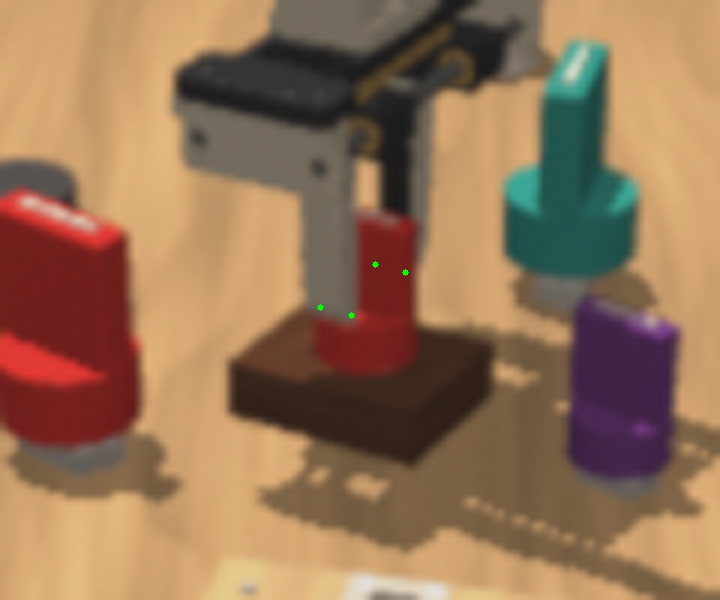

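```bash
python3 -m inch '[{"slide":[0,0,0],"turn":[0,0,0],"hand":0.0},{"slide":[0,0,0],"turn":[0,0,0],"hand":0.0},{"slide":[0,0,0],"turn":[0,0,0],"hand":0.0},{"slide":[0,0,0],"turn":[0,0,0],"hand":0.0},{"slide":[0,0,0],"turn":[0,0,0],"hand":0.0},{"slide":[0,0,0],"turn":[0,0,0],"hand":0.0}]' 60
```

```text
t: 9.5
ee_pos: [525.4, -285.2, 20.4]
eef_rot: [[0.881, -0.473, 0.0], [-0.473, -0.881, -0.0], [0.0, 0.0, -1.0]]
wrist_force: [-1.2, 1.6, 2.7]
finger_gap: 13.9
```

```bash
python3 -m inch '[{"slide":[0,0,-0.1],"turn":[0,0,0],"hand":0.0},{"slide":[0,0,-0.3],"turn":[0,0,0],"hand":0.0},{"slide":[0,0,-0.6],"turn":[0,0,0],"hand":0.0},{"slide":[0,0,-0.8],"turn":[0,0,0],"hand":0.0},{"slide":[0,0,-0.8],"turn":[0,0,0],"hand":0.0}]'
python3 -c "
from h import *
tipcrop('side','s8',(35,)); p=wcam();save(p,'w8')
print(wpix(p,p['T'][:3,3]*0+arm.sense()['ee_pos']+np.array([0,0,70])))"
```

```text
t: 10.12
ee_pos: [526.6, -286.2, 118.9]
eef_rot: [[0.881, -0.473, 0.004], [-0.473, -0.881, -0.003], [0.005, 0.0, -1.0]]
wrist_force: [-0.6, -0.8, -2.3]
finger_gap: 13.7
(np.float64(282.23493284831954), np.float64(282.762937895629))
```

View pics/s8.png

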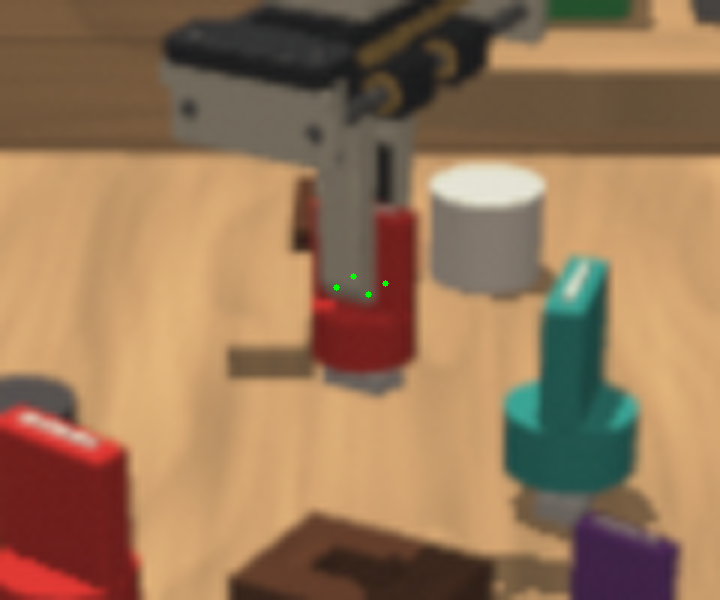

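View pics/w8.png

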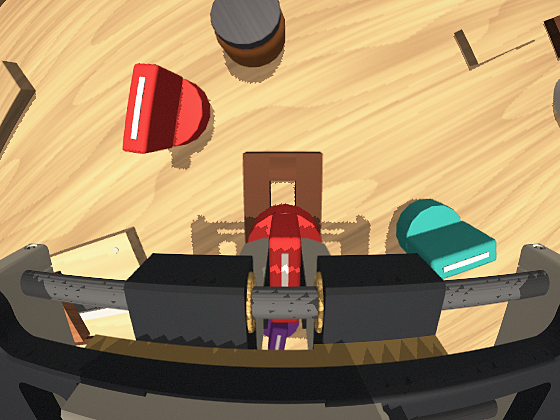

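```bash
python3 -m inch '[{"slide":[-0.1,-0.15,0],"turn":[0,0,-0.12],"hand":0.0},{"slide":[-0.2,-0.3,0],"turn":[0,0,-0.24],"hand":0.0},{"slide":[-0.3,-0.5,0],"turn":[0,0,-0.36],"hand":0.0},{"slide":[-0.4,-0.7,0],"turn":[0,0,-0.48],"hand":0.0},{"slide":[-0.49,-0.825,0],"turn":[0,0,-0.6],"hand":0.0},{"slide":[-0.49,-0.825,0],"turn":[0,0,-0.62],"hand":0.0},{"slide":[-0.49,-0.825,0],"turn":[0,0,-0.62],"hand":0.0}]'
python3 -c "
from h import *
s=arm.sense();d=np.array([516,-56,118])-s['ee_pos'];print(s['eef_rot'].T@d/120, np.degrees(np.arctan2(s['eef_rot'][1,0],s['eef_rot'][0,0])))
p=wcam();save(p,'w9')"
```

```text
t: 11.1
ee_pos: [519.6, -170.3, 114.9]
eef_rot: [[0.907, 0.421, -0.002], [0.421, -0.907, 0.0], [-0.001, -0.001, -1.0]]
wrist_force: [0.4, 0.9, -2.0]
finger_gap: 13.5
[ 0.37419012 -0.8761892  -0.0250944 ] 24.91076444822244
```

View pics/w9.png

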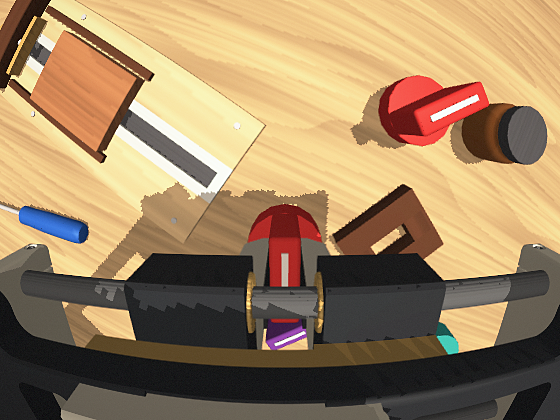

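```bash
python3 -m inch '[{"slide":[0.08,-0.2,0],"turn":[0,0,-0.12],"hand":0.0},{"slide":[0.15,-0.4,0],"turn":[0,0,-0.24],"hand":0.0},{"slide":[0.25,-0.6,0],"turn":[0,0,-0.36],"hand":0.0},{"slide":[0.37,-0.8,0],"turn":[0,0,-0.48],"hand":0.0},{"slide":[0.37,-0.87,0],"turn":[0,0,-0.6],"hand":0.0},{"slide":[0.37,-0.87,0],"turn":[0,0,-0.623],"hand":0.0},{"slide":[0.37,-0.87,0],"turn":[0,0,-0.623],"hand":0.0},{"slide":[0.37,-0.87,0],"turn":[0,0,-0.623],"hand":0.0}]'
python3 - <<'E'
from h import *
np.set_printoptions(precision=2,suppress=True)
p=wcam();save(p,'w10');np.save('w10z.npy',p["z_map"]);import pickle;pickle.dump(p,open('w10.pkl','wb'))
for k,z in dict(track=22,guides=22,board_mid=32,endstop=37).items():
    for o in cams.tip_of(p,k)[:1]: print(k,o,ww(p,*o["location"],z))
o=cams.cut_out(p,"board_mid")[0];r,c=np.nonzero(o["pixels"]&(p["z_map"]>0));w=ww(p,r,c);q=w[(w[:,2]>38)&(w[:,2]<47)][:,:2];print("board",np.median(w[:,2]),cv2.minAreaRect(q.astype(np.float32)))
E
```

```text
t: 12.15
ee_pos: [516.3, -57.4, 116.0]
eef_rot: [[0.201, 0.979, -0.0], [0.979, -0.201, -0.0], [-0.0, 0.0, -1.0]]
wrist_force: [-0.3, 0.3, -1.7]
finger_gap: 13.9
track {'location': [194.6, 289.4], 'score': 0.83} [521.26 -52.51  22.  ]
board_mid {'location': [67.6, 288.3], 'score': 0.85} [543.21  59.98  32.  ]
board 42.69920444514702 ((541.7467041015625, 60.08689880371094), (110.9164810180664, 80.51347351074219), 78.88591766357422)
```

View pics/w10.png

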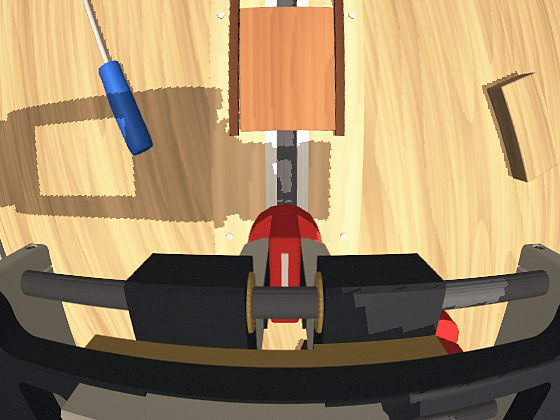

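```bash
python3 - <<'E'
import pickle
from h import *
np.set_printoptions(precision=2,suppress=True)
p=pickle.load(open('w10.pkl','rb'))
x=cv2.resize(p["frame"][120:215,220:350,::-1],None,fx=6,fy=6,interpolation=cv2.INTER_CUBIC);cv2.imwrite("pics/w10c.png",x)
R,C=np.mgrid[135:206,200:360];w=ww(p,R,C)[...,2]
for r in range(135,206,10): print(r,''.join('.' if z<12 else ('#' if z<26 else 'B') for z in w[r-135]))
g=p["frame"].max(2)
for r in (138,150,170,190): print(r,g[r,260:315])
E
```

```text
135 ..........###################BBBBBBBBBB######################################....................#######################################BBBBBBBB################
145 ..........###################################################################....................###############################################################
155 ...........##################################################################............B.......#######################################################B#######
165 ...........##################################################################....................#################################################B#####B#######
175 ............#################################################################....................###############################################################
185 ............#################################################################...................B###############################################################
195 ............#################################################################....................#########
[... 435 characters left out ...]
253 253
 252]
150 [194 194 194 192 193 193 195 193 195 192 191 194 194 190 195 210 179  62
  62  63  66  69  67  66  68  66  71  67  68  71  67  67  69  68  66  66
  74 157 200 196 194 191 195 201 193 194 196 193 185 163 172 181 187 190
 195]
170 [196 193 193 193 191 194 191 192 194 188 187 187 188 174 255 255 255  97
 117 117 116 120 120 116 114 122 122 117 121 123 127  58  64  67  61  63
  66 182 193 192 187 185 192 193 189 189 192 188 184 185 187 188 187 193
 194]
190 [199 195 192 192 189 188 186 187 186 188 185 183 188 184 188 195 208  49
  62  64  64 133 127 114 115 119 119 119 126 126 129  59  67  70  62  65
  65 203 190 187 185 185 189 191 185 189 188 184 183 187 187 188 188 191
 193]
```

View pics/w10c.png

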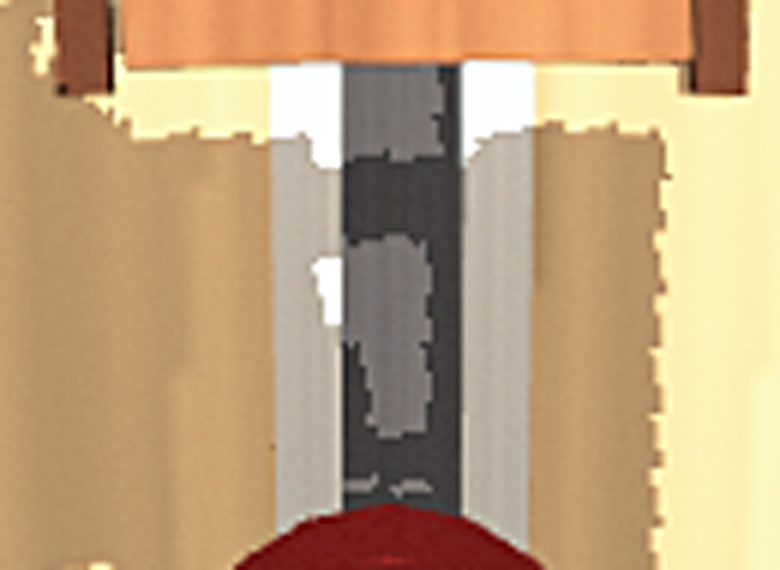

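```bash
cat >> h.py <<'E'
def slot(p,rows,z=22):
    """slot edges per row around known col via gradient of max channel; returns tool-frame pts"""
    s=arm.sense();R=s["eef_rot"];t=s["ee_pos"];g=cv2.GaussianBlur(p["frame"],(3,3),0).max(2).astype(float)
    out=[]
    for r in rows:
        D=g[r]-0
        cl=[c for c in range(270,284)];cr=[c for c in range(290,304)]
        gl=np.array([g[r,c-1]-g[r,c+1] for c in cl]);gr=np.array([g[r,c+1]-g[r,c-1] for c in cr])
        gl[gl<gl.max()*.3]=0;gr[gr<gr.max()*.3]=0
        a=(gl*cl).sum()/gl.sum();b=(gr*cr).sum()/gr.sum()
        A=ww(p,np.array([r,r]),np.array([a,b]),z);out.append((R.T@((A[0]+A[1])/2-t)).tolist()+[np.linalg.norm(A[0]-A[1])])
    return np.array(out)
def barline(p,zrel=69.6):
    s=arm.sense();R=s["eef_rot"];t=s["ee_pos"];fr=p["frame"].astype(int)
    m=np.zeros(fr.shape[:2],bool);m[245:290,272:298]=1
    m&=(fr.min(2)>120)&(fr.max(2)-fr.min(2)<100)
    r,c=np.nonzero(m);A=ww(p,r,c,t[2]+zrel);return (A-t)@R,r,c
E
python3 - <<'E'
import pickle
from h import *
np.set_printoptions(precision=2,suppress=True)
p=pickle.load(open('w10.pkl','rb'))
S=slot(p,range(142,200,4));print(S)
k=np.polyfit(S[:,0],S[:,1],1);print("slot: y_tool = %.4f x + %.2f"%tuple(k))
q,r,c=barline(p);print(len(r),q.min(0),q.max(0),q.mean(0),np.polyfit(q[:,0],q[:,1],1), c.min(),c.max())
E
```

```text
[[53.76  1.29 94.06 18.01]
 [50.12  1.43 94.06 17.64]
 [46.49  1.58 94.06 18.64]
 [42.85  1.57 94.06 18.7 ]
 [39.2   1.42 94.06 18.4 ]
 [35.54  1.4  94.06 18.45]
 [31.87  1.39 94.06 18.41]
 [28.19  1.49 94.06 18.26]
 [24.51  1.36 94.06 18.54]
 [20.8   1.48 94.06 18.36]
 [17.09  1.57 94.06 18.58]
 [13.35  1.56 94.06 18.62]
 [ 9.61  1.32 94.06 18.21]
 [ 5.84  1.32 94.06 18.25]
 [ 2.06  1.39 94.06 18.09]]
slot: y_tool = 0.0007 x + 1.42
205 [ -2.77  -2.17 -69.6 ] [ 12.92   0.45 -69.6 ] [  5.4   -0.71 -69.6 ] [-0.01 -0.66] 281 287
```

```bash
python3 - <<'E'
import pickle
from h import *
np.set_printoptions(precision=4,suppress=True)
p=pickle.load(open('w10.pkl','rb'))
print(p["cx"],p["cy"],p["mount"]);s=arm.sense();print(s["ee_pos"],s["eef_rot"])
q,r,c=barline(p)
for rr in range(248,290,6): print(rr,c[r==rr],p["frame"][rr,276:294].min(1),q[r==rr].mean(0) if (r==rr).any() else '')
for d in (35,70,0,-22): print(d,wpix(p,s["ee_pos"]+[0,0,d]))
x=cv2.resize(p["frame"][200:330,215:355,::-1],None,fx=5,fy=5,interpolation=cv2.INTER_CUBIC);cv2.imwrite("pics/w10d.png",x)
E
```

```text
284.46375637622003 208.4326654634265 [[  -0.0009    0.9698    0.2437   66.6724]
 [   1.        0.0012   -0.0011   -0.9907]
 [  -0.0013    0.2437   -0.9698 -200.4388]
 [   0.        0.        0.        1.    ]]
[516.1959 -56.8494 116.0647] [[ 0.1984  0.9801  0.    ]
 [ 0.9801 -0.1984  0.    ]
 [ 0.      0.     -1.    ]]
248 [] [40 39 38 41 38 41 39 39 36 43 37 39 40 37 40 39 40 37] 
254 [281 282 283 284 285 286 287] [ 38  40  42  33  24 147 181 176 174 174 176 184 105  27  34  39  39  37] [ 12.9125  -0.8496 -69.6   ]
260 [281 282 283 284 285 286 287] [ 39  40  36  39  22 126 185 175 172 173 176 184  99  23  37  40  40  35] [ 10.0783  -0.8623 -69.6   ]
266 [282 283 284 285 286 287] [ 34  40  42  36  28 101 185 175 173 174 174 185  98  28  37  37  40  37] [  7.1981  -0.6559 -69.6   ]
272 [282 283 284 285 286 287] [ 38  39  40  38  27 100 186 175 173 172 175 184  53  30  36  41  39  40] [  4.2704  -0.6675 -69.6   ]
278 [282 283 284 285 286 287] [ 40  36  40  38  27  97 184 175 173 170 179 184  51  31  37  39  39  43] [  1.2912  -0.6793 -69.6   ]
284 [282 283 284 285 286 287] [ 37  38  38  38  24  98 189 178 175 174 178 184  53  27  38  33  37  36] [ -1.743   -0.6914 -69.6   ]
35 (np.float64(252.02071435486894), np.float64(285.6641045283546))
70 (np.float64(280.96161086841454), np.float64(286.03780132018795))
0 (np.float64(231.98350839253897), np.float64(285.4034061455676))
-22 (np.float64(222.3190170622331), np.float64(285.27709133286606))
```

View pics/w10d.png

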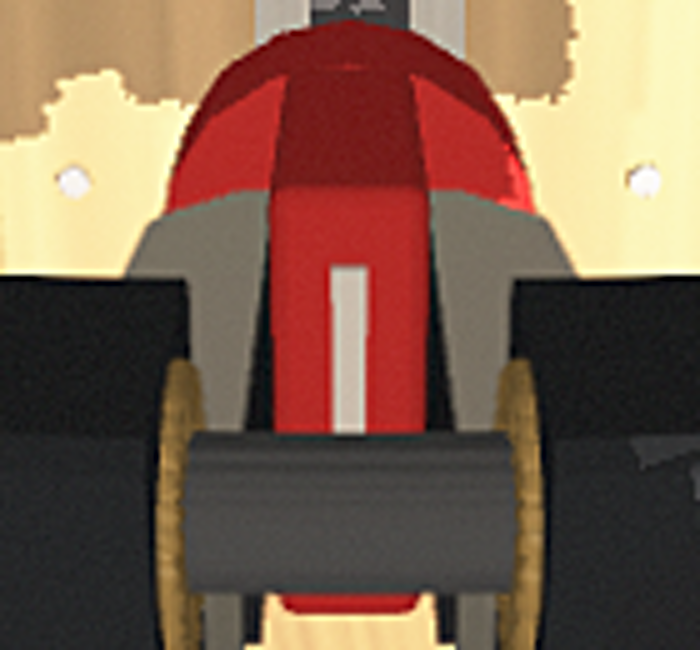

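```bash
python3 -m inch '[{"slide":[0,0.0167,0.25],"turn":[0,0,0],"hand":0.0},{"slide":[0,0.0167,0.5],"turn":[0,0,0],"hand":0.0},{"slide":[0,0.0167,0.65],"turn":[0,0,0],"hand":0.0},{"slide":[0,0.0167,0.67],"turn":[0,0,0],"hand":0.0},{"slide":[0,0.0167,0.67],"turn":[0,0,0],"hand":0.0}]'
python3 - <<'E'
import pickle
from h import *
np.set_printoptions(precision=2,suppress=True)
s=arm.sense();print(s["ee_pos"],s["wrist_force"])
p=wcam();save(p,'w11');pickle.dump(p,open('w11.pkl','wb'))
print(p["mount"][:3,3],p["cx"],p["cy"])
x=cv2.resize(p["frame"][100:290,215:355,::-1],None,fx=4,fy=3,interpolation=cv2.INTER_CUBIC);cv2.imwrite("pics/w11c.png",x)
g=p["frame"].max(2)
for r in range(110,200,10): print(r,g[r,264:308])
q=cams.grab_frame("side");x=cv2.resize(q["frame"][170:300,240:380,::-1],None,fx=5,fy=4.5,interpolation=cv2.INTER_CUBIC);cv2.imwrite("pics/s11c.png",x)
E
```

```text
t: 13.08
ee_pos: [518.8, -57.2, 36.5]
eef_rot: [[0.198, 0.98, 0.001], [0.98, -0.198, -0.0], [-0.0, 0.001, -1.0]]
wrist_force: [1.0, -0.5, -2.1]
finger_gap: 13.4
[518.78 -57.23  36.51] [ 0.97 -0.54 -2.13]
[  66.68   -0.99 -200.44] 284.46375637622003 208.4326654634265
110 [226 222 220 222 226 229 229 229 225 224 223 221 222 225 229 232 234 235
 238 238 240 244 241 242 240 238 236 234 232 232 230 229 231 231 232 232
 232 233 234 237 238 238 239 240]
120 [228 222 218 221 224 228 228 227 224 225 223 222 223 226 229 232 234 235
 236 239 241 244 243 242 241 239 237 236 235 240 243 242 239 234 230 231
 232 232 233 236 236 238 240 240]
130 [231 227 222 224 227 233 232 231 232 230 228 228 226 230 234 239 239 240
 243 245 246 248 249 247 246 244 244 240 241 244 248 248 244 240 234 234
 232 233 233 237 239 240 240 242]
140 [254 254 254 254 255 255 175 107 118 113 112 116 118 119 120 116 116 119
 120 119 119 118 124 123 119 122 120 125 127 124  59  67  65  73 215 255
 255 254 254 254 254 254 254 254]
150 [254 254 254 254 255 255 193 112 115 116 117 117 117 120 118 117 112 118
 117 120 119 120 122 119 120 120 121 124 123  58  65  67  62  95 242 255
 255 254 254 254 254 254 254 254]
160 [194 190 189 193 199 214 112  61  66  65  66  65  68  68  69  64  63  66
  65  69  68  68  68  67  64  92 132 134 115  62  65  70  56  81 236 255
 255 254 254 254 254 254 254 254]
170 [190 192 184 193 198 215 113  58  63  67  68  65  65  68  70  64  63  69
  67  67  68  69  68  68  66  67  69  65  67  70  67  68  62  71 185 192
 191 189 190 188 188 193 197 193]
180 [190 189 187 188 197 205 143  51  65  65  66  64  68  68  68  65  61  65
  67  67  66  67  70  68  65  64  60  63  67  66  67  68  64  63 180 190
 191 189 189 187 185 193 192 190]
190 [189 186 186 186 192 205 138  54  63  64  66  66  69  66  69  63  63  64
  65  66  65  70  69  68  69  64  62 133 130  63  64  67  57  91 255 255
 254 254 254 254 254 254 254 254]
```

View pics/w11c.png

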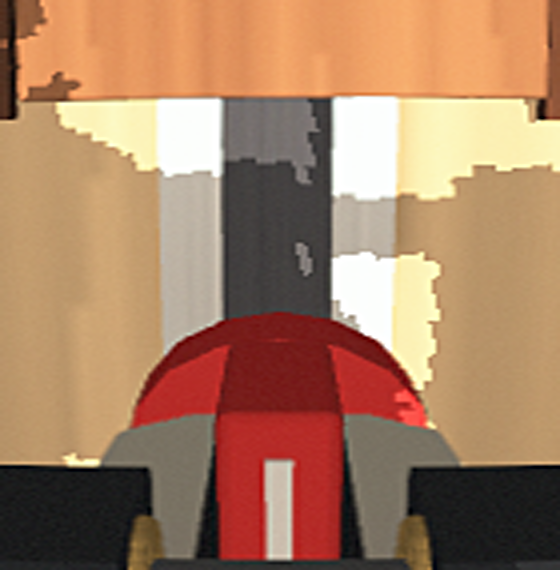

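View pics/s11c.png

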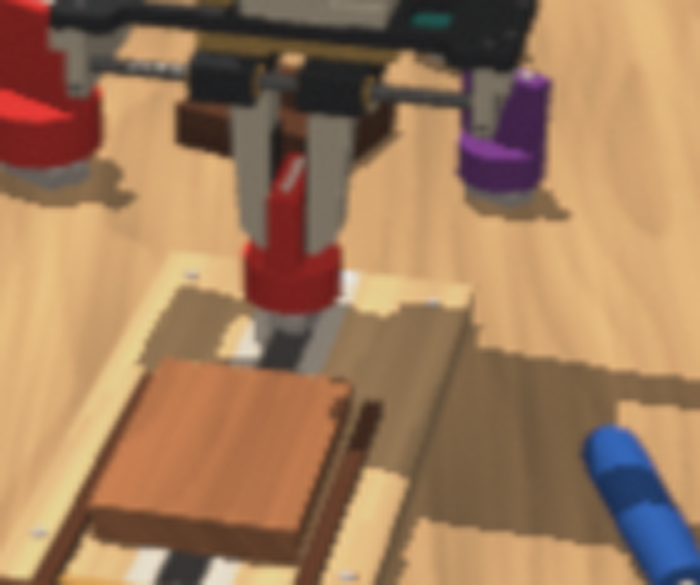

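```bash
python3 -m inch '[{"slide":[0,-0.002,0.02],"turn":[0,0,0],"hand":0.0},{"slide":[0,-0.002,0.04],"turn":[0,0,0],"hand":0.0},{"slide":[0,-0.002,0.055],"turn":[0,0,0],"hand":0.0},{"slide":[0,-0.002,0.065],"turn":[0,0,0],"hand":0.0},{"slide":[0,-0.002,0.065],"turn":[0,0,0],"hand":0.0}]'
```

```text
t: 13.8
ee_pos: [517.8, -57.0, 27.7]
eef_rot: [[0.198, 0.98, -0.0], [0.98, -0.198, 0.0], [-0.0, -0.0, -1.0]]
wrist_force: [-0.2, -0.4, -2.3]
finger_gap: 13.7
```

```bash
python3 -m inch '[{"slide":[0,0,0.02],"turn":[0,0,0],"hand":0.0},{"slide":[0,0,0.04],"turn":[0,0,0],"hand":0.0},{"slide":[0,0,0.06],"turn":[0,0,0],"hand":0.0},{"slide":[0,0,0.075],"turn":[0,0,0],"hand":0.0},{"slide":[0,0,0.075],"turn":[0,0,0],"hand":0.0}]'
```

```text
t: 14.42
ee_pos: [517.7, -57.0, 18.6]
eef_rot: [[0.198, 0.98, -0.0], [0.98, -0.198, 0.0], [0.0, -0.0, -1.0]]
wrist_force: [-0.5, 0.2, -2.3]
finger_gap: 13.7
```

```bash
python3 -m inch '[{"slide":[0,0,0.008],"turn":[0,0,0],"hand":0.0},{"slide":[0,0,0.012],"turn":[0,0,0],"hand":0.0},{"slide":[0,0,0.012],"turn":[0,0,0],"hand":0.0}]'
python3 -m inch '[{"slide":[0,0,0.004],"turn":[0,0,0],"hand":0.0},{"slide":[0,0,0.007],"turn":[0,0,0],"hand":0.0},{"slide":[0,0,0.007],"turn":[0,0,0],"hand":0.0}]'
```

```text
t: 14.8
ee_pos: [517.9, -57.0, 17.4]
eef_rot: [[0.198, 0.98, -0.0], [0.98, -0.198, 0.0], [0.0, -0.0, -1.0]]
wrist_force: [0.9, -0.6, -2.2]
finger_gap: 13.6
t: 15.18
ee_pos: [517.9, -57.0, 16.5]
eef_rot: [[0.198, 0.98, -0.0], [0.98, -0.198, 0.0], [0.0, -0.0, -1.0]]
wrist_force: [0.4, 0.9, -2.2]
finger_gap: 13.5
```

```bash
python3 -m inch '[{"slide":[0,0,0.004],"turn":[0,0,0],"hand":0.0},{"slide":[0,0,0.005],"turn":[0,0,0],"hand":0.0},{"slide":[0,0,0.005],"turn":[0,0,0],"hand":0.0}]'
python3 -m inch '[{"slide":[0,0,0.004],"turn":[0,0,0],"hand":0.0},{"slide":[0,0,0.005],"turn":[0,0,0],"hand":0.0},{"slide":[0,0,0.005],"turn":[0,0,0],"hand":0.0}]'
```

```text
t: 15.55
ee_pos: [518.0, -57.1, 16.4]
eef_rot: [[0.198, 0.98, 0.0], [0.98, -0.198, -0.0], [-0.0, 0.0, -1.0]]
wrist_force: [-2.2, 0.7, 4.2]
finger_gap: 13.4
t: 15.92
ee_pos: [518.0, -57.0, 16.4]
eef_rot: [[0.198, 0.98, 0.0], [0.98, -0.198, -0.0], [-0.0, 0.0, -1.0]]
wrist_force: [-6.6, 1.5, 10.5]
finger_gap: 13.4
```

```bash
python3 -m inch '[{"slide":[0,0,-0.005],"turn":[0,0,0],"hand":0.0},{"slide":[0,0,-0.008],"turn":[0,0,0],"hand":0.0},{"slide":[0,0,-0.008],"turn":[0,0,0],"hand":0.0}]'
python3 - <<'E'
from h import *
q=cams.grab_frame("side");x=cv2.resize(q["frame"][170:300,240:380,::-1],None,fx=5,fy=4.5,interpolation=cv2.INTER_CUBIC);cv2.imwrite("pics/s12c.png",x)
s=arm.sense();print(s["wrist_force"],s["wrist_torque"],s["ee_pos"])
p=wcam();save(p,"w12")
x=cv2.resize(p["frame"][60:290,215:355,::-1],None,fx=4,fy=2.6,interpolation=cv2.INTER_CUBIC);cv2.imwrite("pics/w12c.png",x)
E
```

```text
t: 16.3
ee_pos: [518.1, -57.1, 16.3]
eef_rot: [[0.198, 0.98, 0.0], [0.98, -0.198, -0.0], [0.0, 0.0, -1.0]]
wrist_force: [-0.8, -0.4, 0.4]
finger_gap: 13.6
[-0.98310424  0.03384326  1.15578129] [-0.00857104  0.08440522 -0.04385729] [518.11543524 -57.09275726  16.39090106]
```

View pics/s12c.png

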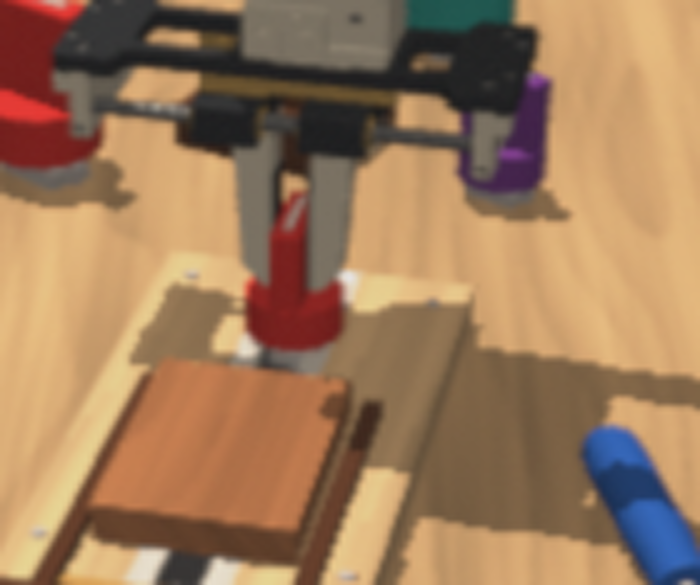

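View pics/w12c.png

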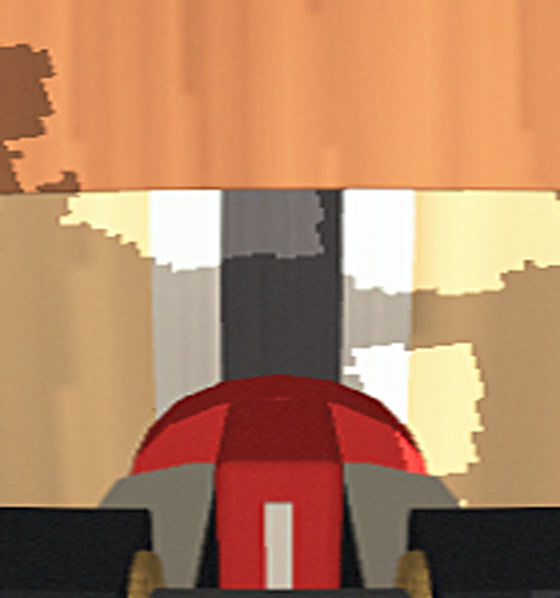

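```bash
python3 -m inch '[{"slide":[0.04,0,-0.004],"turn":[0,0,0],"hand":0.0},{"slide":[0.11,0,-0.004],"turn":[0,0,0],"hand":0.0},{"slide":[0.18,0,-0.004],"turn":[0,0,0],"hand":0.0},{"slide":[0.25,0,-0.004],"turn":[0,0,0],"hand":0.0},{"slide":[0.29,0,-0.004],"turn":[0,0,0],"hand":0.0},{"slide":[0.3,0,-0.004],"turn":[0,0,0],"hand":0.0},{"slide":[0.3,0,-0.004],"turn":[0,0,0],"hand":0.0}]'
cat >> h.py <<'E'
def wf():
    s=arm.sense();R=s["eef_rot"];np.set_printoptions(precision=2,suppress=True)
    print("tool force",R.T@s["wrist_force"],"torque",R.T@s["wrist_torque"],"pos",s["ee_pos"])
E
python3 - <<'E'
from h import *
wf()
p=wcam();save(p,"w13")
E
```

```text
t: 17.27
ee_pos: [525.0, -21.8, 16.8]
eef_rot: [[0.198, 0.98, -0.0], [0.98, -0.198, -0.0], [-0.0, 0.0, -1.0]]
wrist_force: [-0.6, 0.1, -2.0]
finger_gap: 13.7
tool force [-0.06 -0.65  2.03] torque [-0.05 -0.02 -0.01] pos [525.02 -21.78  16.81]
```

View pics/w13.png

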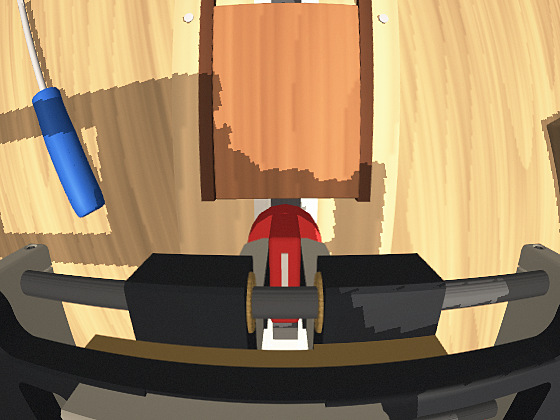

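```bash
python3 - <<'E'
from h import *
import pickle
for n,(r0,c0,h,w) in dict(scene=(130,270,90,110),side=(240,220,100,120)).items():
    p=cams.grab_frame(n);pickle.dump(p,open(n+"14.pkl","wb"))
    x=cv2.resize(p["frame"][r0:r0+h,c0:c0+w,::-1],None,fx=6,fy=6,interpolation=cv2.INTER_CUBIC);cv2.imwrite(f"pics/{n}14.png",x)
E
```

```text
(no output)
```

View pics/scene14.png

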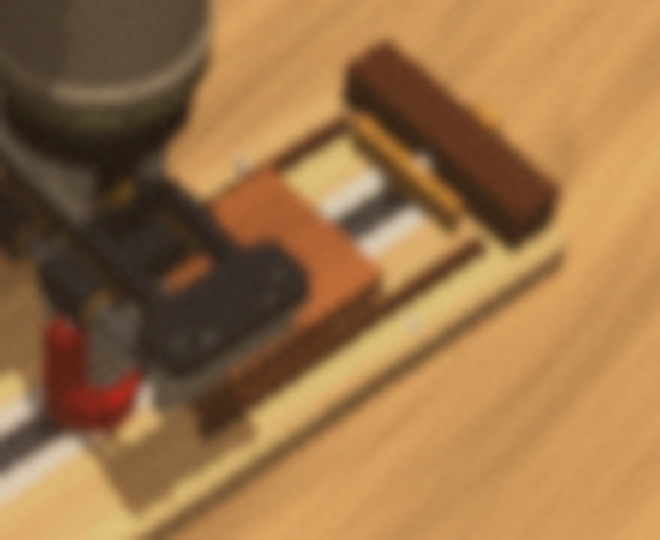

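View pics/side14.png

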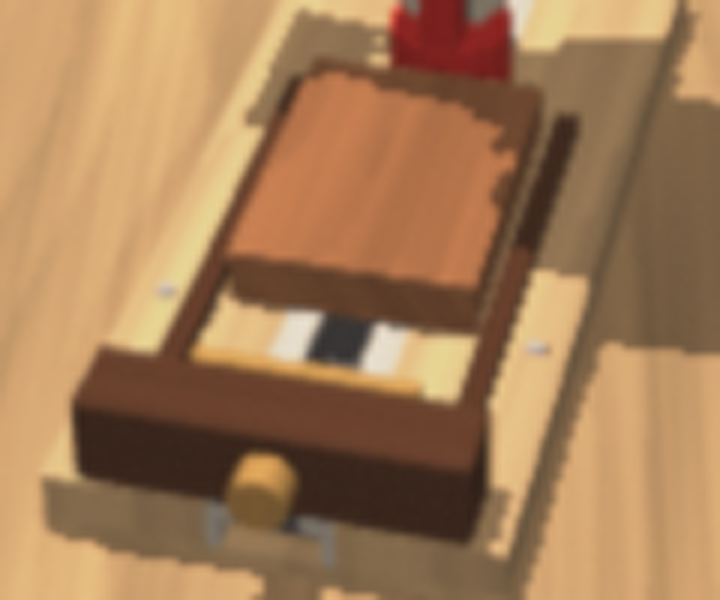

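```bash
python3 - <<'E'
from h import *
import pickle
np.set_printoptions(precision=1,suppress=True)
e=np.array([0.198,0.980]);n=np.array([0.980,-0.198]);o=np.array([525.0,-21.8])
for k in ("scene","side"):
    p=pickle.load(open(k+"14.pkl","rb"))
    R,C=np.mgrid[0:420,0:560];w=world(p,R,C);d=w[...,:2]-o;a=d@e;b=d@n
    m=(p["z_map"]>0)&(abs(b)<30)&(a>10)&(a<240)&(w[...,2]>-20)&(w[...,2]<80)
    print(k)
    for x in range(10,240,4):
        mm=m&(a>=x)&(a<x+4)
        if mm.sum(): print(x,mm.sum(),np.percentile(w[...,2][mm],[10,50,90]),np.median(p["frame"][mm],axis=0))
E
```

```text
scene
10 5 [21.8 22.2 35.3] [196. 160. 118.]
14 9 [21.4 23.2 41.2] [178. 146. 100.]
18 4 [21.3 22.2 23.8] [143. 107.  78.]
22 2 [21.2 22.6 24. ] [131.5 109.   92. ]
26 2 [ 8.  14.7 21.3] [113.5  76.5  58. ]
30 1 [7. 7. 7.] [89. 67. 52.]
54 2 [41.4 42.8 44.1] [117.   72.5  45. ]
58 4 [40.7 42.2 44.4] [120.   71.   40.5]
62 2 [43.5 44.1 44.6] [137.5  79.   44. ]
66 4 [41.8 42.9 44.6] [132.   76.   41.5]
70 3 [42.7 43.9 44.6] [135.  77.  42.]
74 2 [43.3 44.2 45. ] [117.5  69.   41. ]
78 2 [41. 41. 41.] [96.5 59.  36.5]
94 3 [42.8 44.5 45.3] [136.  78.  45.]
98 8 [43.9 44.7 45.6] [159.5  90.   47.5]
102 7 [40.4 42.5 45. ] [167.  96.  50.]
106 13 [39.9 42.3 44.4] [168.  94.  49.]
110 24 [40.8 42.6 44.9] [166.5  93.5  50.5]
114 26 [40.5 42.7 45.4] [170.5  95.5  49.5]
118 26 [40.9 42.8 44.8] [175.  99.  52.]
122 26 [41.2 42.6 44.9] [174.5  98.   51. ]
126 20 [40.6 42.9 44.9] [176.   98.5  52. ]
130 30 [39.8 42.8 44.7] [174.5 103.   56. ]
134 19 [40.4 42.7 45.8] [184. 129.  76.]
138 6 [40.  41.3 42.2] [190.  143.5  95. ]
146 1 [24.9 24.9 24.9] [196. 170. 141.]
150 17 [21.1 23.4 25.9] [212. 1
[... 2373 characters left out ...]
.5 24.2] [230.  202.5 152. ]
158 26 [20.8 22.8 23.9] [228.  207.5 147. ]
162 1 [25.1 25.1 25.1] [203. 180. 151.]
182 21 [42.1 42.9 43.9] [221. 174. 108.]
186 48 [42.4 43.5 44.7] [216.5 161.5  89. ]
190 10 [43.8 44.  45.5] [192.  140.5  78.5]
198 20 [51.  51.8 52.7] [160. 114.  65.]
202 41 [50.9 52.4 53.8] [112.  73.  48.]
206 57 [51.5 52.4 54.1] [105.  66.  45.]
210 51 [50.9 52.7 53.6] [104.  65.  45.]
214 65 [50.4 52.2 53.6] [106.  66.  46.]
218 82 [ 6.1 51.9 53.5] [108.  67.  46.]
222 135 [ 5.6 37.9 53.4] [107.  66.  46.]
226 571 [ 2.1 29.4 50.1] [88. 58. 40.]
230 84 [-0.6  1.2 44.9] [167.5 124.5  78. ]
234 74 [-0.8  1.  44.5] [207.5 160.5  95.5]
238 72 [-0.4 31.2 42.7] [133.  102.5  64. ]
```

```bash
python3 -m inch '[{"slide":[0.016,0,0],"turn":[0,0,0],"hand":0.0},{"slide":[0.032,0,0],"turn":[0,0,0],"hand":0.0},{"slide":[0.048,0,0],"turn":[0,0,0],"hand":0.0},{"slide":[0.065,0,0],"turn":[0,0,0],"hand":0.0},{"slide":[0.09,0,0],"turn":[0,0,0],"hand":0.0},{"slide":[0.12,0,0],"turn":[0,0,0],"hand":0.0},{"slide":[0.14,0,0],"turn":[0,0,0],"hand":0.0},{"slide":[0.15,0,0],"turn":[0,0,0],"hand":0.0}]'
python3 - <<'E'
from h import *
wf()
p=cams.grab_frame("side");x=cv2.resize(p["frame"][240:340,220:340,::-1],None,fx=6,fy=6,interpolation=cv2.INTER_CUBIC);cv2.imwrite(f"pics/side15.png",x)
E
```

```text
t: 18.42
ee_pos: [528.6, -4.0, 16.8]
eef_rot: [[0.198, 0.98, -0.0], [0.98, -0.198, -0.0], [-0.0, -0.0, -1.0]]
wrist_force: [-1.0, -1.3, -2.0]
finger_gap: 13.7
tool force [-1.51 -0.71  1.99] torque [-0.13 -0.3   0.  ] pos [528.58  -3.97  16.81]
```

View pics/side15.png

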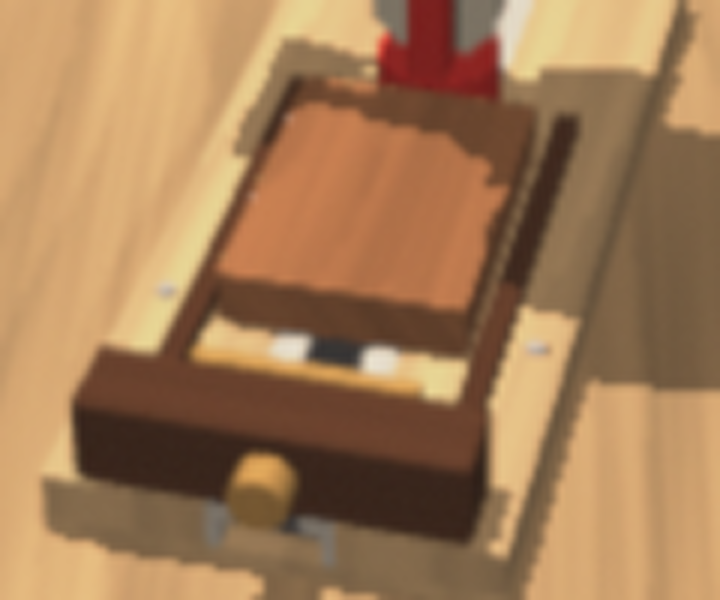

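```bash
python3 -m inch '[{"slide":[0.02,0,0],"turn":[0,0,0],"hand":0.0},{"slide":[0.05,0,0],"turn":[0,0,0],"hand":0.0},{"slide":[0.08,0,0],"turn":[0,0,0],"hand":0.0},{"slide":[0.12,0,0],"turn":[0,0,0],"hand":0.0},{"slide":[0.15,0,0],"turn":[0,0,0],"hand":0.0},{"slide":[0.175,0,0],"turn":[0,0,0],"hand":0.0},{"slide":[0.19,0,0],"turn":[0,0,0],"hand":0.0},{"slide":[0.195,0,0],"turn":[0,0,0],"hand":0.0}]'
python3 - <<'E'
from h import *
wf()
np.set_printoptions(precision=1,suppress=True)
p=cams.grab_frame("side");x=cv2.resize(p["frame"][240:340,220:340,::-1],None,fx=6,fy=6,interpolation=cv2.INTER_CUBIC);cv2.imwrite(f"pics/side16.png",x)
e=np.array([0.198,0.980]);n=np.array([0.980,-0.198]);o=np.array([525.0,-21.8])
R,C=np.mgrid[0:420,0:560];w=world(p,R,C);d=w[...,:2]-o;a=d@e;b=d@n
m=(p["z_map"]>0)&(abs(b)<30)&(w[...,2]>38)&(w[...,2]<46)
for x in range(150,196,2):
    mm=m&(a>=x)&(a<x+2); print(x,mm.sum(),np.median(p["frame"][mm],axis=0) if mm.any() else '')
E
```

```text
t: 19.48
ee_pos: [533.2, 18.9, 16.8]
eef_rot: [[0.198, 0.98, -0.0], [0.98, -0.198, -0.0], [-0.0, -0.0, -1.0]]
wrist_force: [-0.1, -1.4, -1.2]
finger_gap: 14.1
tool force [-1.42  0.23  1.18] torque [-0.06 -0.4  -0.  ] pos [533.19  18.92  16.81]
150 27 [186. 118.  76.]
152 18 [183.5 117.   75. ]
154 18 [187.5 119.5  76.5]
156 31 [186. 119.  76.]
158 20 [187.5 119.5  77. ]
160 19 [186. 119.  76.]
162 30 [187.  119.   76.5]
164 22 [183.5 117.5  76. ]
166 23 [187. 119.  77.]
168 26 [182.5 117.   75. ]
170 47 [142.  91.  59.]
172 27 [124.  80.  52.]
174 2 [122.5  80.   53. ]
176 0 
178 0 
180 0 
182 2 [165.5 118.5  67. ]
184 17 [187. 136.  76.]
186 23 [202. 148.  81.]
188 26 [209.5 153.5  83.5]
190 12 [202.5 149.   81. ]
192 0 
194 0
```

View pics/side16.png

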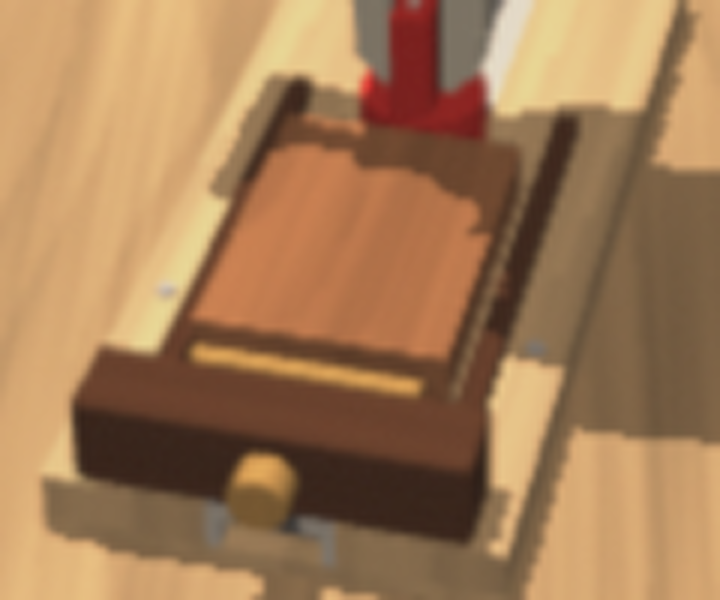

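```bash
python3 -m inch '[{"slide":[0.012,0,0],"turn":[0,0,0],"hand":0.0},{"slide":[0.025,0,0],"turn":[0,0,0],"hand":0.0},{"slide":[0.038,0,0],"turn":[0,0,0],"hand":0.0},{"slide":[0.048,0,0],"turn":[0,0,0],"hand":0.0},{"slide":[0.055,0,0],"turn":[0,0,0],"hand":0.0},{"slide":[0.06,0,0],"turn":[0,0,0],"hand":0.0}]'
python3 -c "
from h import *
wf()"
python3 -m inch '[{"slide":[0.004,0,0],"turn":[0,0,0],"hand":0.0},{"slide":[0.008,0,0],"turn":[0,0,0],"hand":0.0},{"slide":[0.008,0,0],"turn":[0,0,0],"hand":0.0}]'
python3 -c "
from h import *
wf()"
```

```text
t: 20.27
ee_pos: [534.6, 25.9, 16.8]
eef_rot: [[0.198, 0.98, -0.0], [0.98, -0.198, -0.0], [-0.0, -0.0, -1.0]]
wrist_force: [0.4, -1.8, -1.6]
finger_gap: 13.6
tool force [-1.68  0.72  1.57] torque [-0.07 -0.33 -0.05] pos [534.62  25.91  16.81]
t: 20.65
ee_pos: [534.8, 26.9, 16.8]
eef_rot: [[0.198, 0.98, -0.0], [0.98, -0.198, 0.0], [0.0, -0.0, -1.0]]
wrist_force: [-0.2, -2.2, -1.7]
finger_gap: 13.8
tool force [-2.22  0.26  1.71] torque [-0.08 -0.28 -0.04] pos [534.82  26.88  16.81]
```

Continue in 0.8 mm steps.

```bash
python3 -m inch '[{"slide":[0.004,0,0],"turn":[0,0,0],"hand":0.0},{"slide":[0.007,0,0],"turn":[0,0,0],"hand":0.0},{"slide":[0.007,0,0],"turn":[0,0,0],"hand":0.0}]'
python3 -c "
from h import *
wf()"
python3 -m inch '[{"slide":[0.004,0,0],"turn":[0,0,0],"hand":0.0},{"slide":[0.007,0,0],"turn":[0,0,0],"hand":0.0},{"slide":[0.007,0,0],"turn":[0,0,0],"hand":0.0}]'
python3 -c "
from h import *
wf()"
```

```text
t: 21.02
ee_pos: [535.0, 27.7, 16.8]
eef_rot: [[0.198, 0.98, -0.0], [0.98, -0.198, 0.0], [0.0, -0.0, -1.0]]
wrist_force: [-0.8, -1.9, -2.0]
finger_gap: 13.7
tool force [-1.99 -0.37  2.  ] torque [-0.11 -0.31 -0.02] pos [534.99  27.69  16.8 ]
t: 21.4
ee_pos: [535.2, 28.5, 16.8]
eef_rot: [[0.198, 0.98, 0.0], [0.98, -0.198, 0.0], [0.0, 0.0, -1.0]]
wrist_force: [-0.6, -1.1, -1.6]
finger_gap: 13.7
tool force [-1.19 -0.33  1.57] torque [-0.02 -0.29  0.03] pos [535.18  28.51  16.82]
```

```bash
python3 -m inch '[{"slide":[0.004,0,0],"turn":[0,0,0],"hand":0.0},{"slide":[0.007,0,0],"turn":[0,0,0],"hand":0.0},{"slide":[0.007,0,0],"turn":[0,0,0],"hand":0.0}]'
python3 -c "
from h import *
wf()"
python3 - <<'E'
from h import *
p=cams.grab_frame("side");x=cv2.resize(p["frame"][240:340,220:340,::-1],None,fx=6,fy=6,interpolation=cv2.INTER_CUBIC);cv2.imwrite(f"pics/side17.png",x)
E
```

```text
t: 21.78
ee_pos: [535.3, 29.4, 16.8]
eef_rot: [[0.198, 0.98, 0.0], [0.98, -0.198, 0.0], [0.0, 0.0, -1.0]]
wrist_force: [0.2, -1.5, -1.5]
finger_gap: 13.6
tool force [-1.43  0.52  1.52] torque [-0.08 -0.31  0.07] pos [535.33  29.37  16.83]
```

View pics/side17.png

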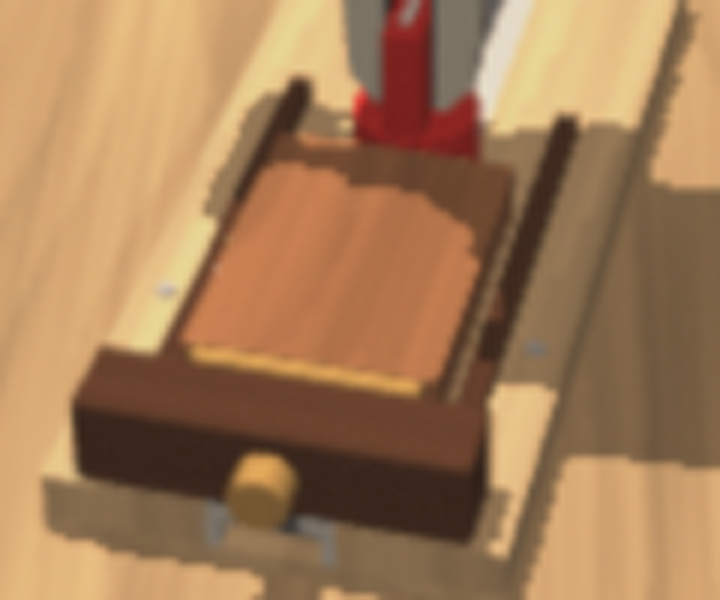

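```bash
python3 -m inch '[{"slide":[0.003,0,0],"turn":[0,0,0],"hand":0.0},{"slide":[0.006,0,0],"turn":[0,0,0],"hand":0.0},{"slide":[0.006,0,0],"turn":[0,0,0],"hand":0.0}]'
python3 -c "
from h import *
wf()"
```

```text
t: 22.2
ee_pos: [535.5, 30.0, 16.8]
eef_rot: [[0.198, 0.98, -0.0], [0.98, -0.198, 0.0], [0.0, -0.0, -1.0]]
wrist_force: [-0.7, -0.4, -2.6]
finger_gap: 13.7
tool force [-0.56 -0.61  2.57] torque [-0.03 -0.28 -0.04] pos [535.46  30.04  16.82]
```

```bash
python3 -m inch '[{"slide":[0.003,0,0],"turn":[0,0,0],"hand":0.0},{"slide":[0.006,0,0],"turn":[0,0,0],"hand":0.0},{"slide":[0.006,0,0],"turn":[0,0,0],"hand":0.0}]'
python3 -c "
from h import *
wf()"
```

```text
t: 22.58
ee_pos: [535.6, 30.7, 16.8]
eef_rot: [[0.198, 0.98, -0.0], [0.98, -0.198, 0.0], [0.0, -0.0, -1.0]]
wrist_force: [-0.6, -1.4, -2.1]
finger_gap: 13.8
tool force [-1.45 -0.31  2.14] torque [-0.07 -0.33 -0.03] pos [535.6   30.73  16.79]
```

```bash
python3 -m inch '[{"slide":[0.003,0,0],"turn":[0,0,0],"hand":0.0},{"slide":[0.006,0,0],"turn":[0,0,0],"hand":0.0},{"slide":[0.006,0,0],"turn":[0,0,0],"hand":0.0}]'
python3 -c "
from h import *
wf()"
```

```text
t: 22.95
ee_pos: [535.7, 31.5, 16.8]
eef_rot: [[0.198, 0.98, -0.0], [0.98, -0.198, 0.0], [0.0, -0.0, -1.0]]
wrist_force: [-0.8, -1.6, -1.9]
finger_gap: 13.9
tool force [-1.67 -0.43  1.89] torque [-0.13 -0.27  0.01] pos [535.74  31.47  16.81]
```

```bash
python3 -m inch '[{"slide":[0.003,0,0],"turn":[0,0,0],"hand":0.0},{"slide":[0.006,0,0],"turn":[0,0,0],"hand":0.0},{"slide":[0.006,0,0],"turn":[0,0,0],"hand":0.0}]'
python3 -c "
from h import *
wf()"
```

```text
t: 23.32
ee_pos: [535.8, 31.7, 16.8]
eef_rot: [[0.198, 0.98, -0.0], [0.98, -0.198, -0.001], [-0.001, -0.0, -1.0]]
wrist_force: [-2.4, -5.8, -0.3]
finger_gap: 14.2
tool force [-6.12 -1.22  0.3 ] torque [-0.08 -1.06  0.01] pos [535.82  31.67  16.84]
```

Contact with the pad (6 N). Step up to about 10 N and hold.

```bash
python3 -m inch '[{"slide":[0.003,0,0],"turn":[0,0,0],"hand":0.0},{"slide":[0.003,0,0],"turn":[0,0,0],"hand":0.0}]'
python3 -c "
from h import *
wf()"
```

```text
t: 23.58
ee_pos: [535.9, 31.7, 16.9]
eef_rot: [[0.198, 0.98, -0.0], [0.98, -0.198, -0.001], [-0.001, -0.0, -1.0]]
wrist_force: [-2.0, -6.1, -0.5]
finger_gap: 13.3
tool force [-6.34 -0.73  0.52] torque [-0.03 -1.33 -0.05] pos [535.86  31.69  16.87]
```

```bash
python3 -m inch '[{"slide":[0.003,0,0],"turn":[0,0,0],"hand":0.0},{"slide":[0.003,0,0],"turn":[0,0,0],"hand":0.0},{"slide":[0.003,0,0],"turn":[0,0,0],"hand":0.0}]'
python3 -c "
from h import *
wf()"
```

```text
t: 23.95
ee_pos: [535.9, 31.7, 16.9]
eef_rot: [[0.198, 0.98, -0.0], [0.98, -0.198, -0.002], [-0.002, -0.0, -1.0]]
wrist_force: [-2.4, -7.0, -0.0]
finger_gap: 13.5
tool force [-7.38 -0.94  0.05] torque [-0.03 -1.6  -0.07] pos [535.85  31.7   16.86]
```

```bash
python3 -m inch '[{"slide":[0.003,0,0],"turn":[0,0,0],"hand":0.0},{"slide":[0.006,0,0],"turn":[0,0,0],"hand":0.0},{"slide":[0.006,0,0],"turn":[0,0,0],"hand":0.0},{"slide":[0.006,0,0],"turn":[0,0,0],"hand":0.0}]'
python3 -c "
from h import *
wf()"
```

```text
t: 24.45
ee_pos: [535.8, 31.8, 16.9]
eef_rot: [[0.198, 0.98, -0.001], [0.98, -0.198, -0.003], [-0.003, -0.0, -1.0]]
wrist_force: [-2.9, -11.1, 1.2]
finger_gap: 13.7
tool force [-11.47  -0.68  -1.14] torque [ 0.12 -2.09 -0.01] pos [535.83  31.78  16.88]
```

```bash
python3 -m inch '[{"slide":[0,0,0],"turn":[0,0,0],"hand":0.0},{"slide":[0,0,0],"turn":[0,0,0],"hand":0.0},{"slide":[0,0,0],"turn":[0,0,0],"hand":0.0},{"slide":[0,0,0],"turn":[0,0,0],"hand":0.0},{"slide":[0,0,0],"turn":[0,0,0],"hand":0.0}]'
python3 - <<'E'
from h import *
wf()
p=cams.grab_frame("side");x=cv2.resize(p["frame"][220:320,230:350,::-1],None,fx=6,fy=6,interpolation=cv2.INTER_CUBIC);cv2.imwrite(f"pics/side18.png",x)
p=wcam();save(p,"w18")
E
```

```text
t: 25.08
ee_pos: [535.8, 31.8, 16.9]
eef_rot: [[0.198, 0.98, -0.001], [0.98, -0.198, -0.003], [-0.003, -0.0, -1.0]]
wrist_force: [-3.6, -10.3, 0.7]
finger_gap: 13.9
tool force [-10.86  -1.5   -0.66] torque [ 0.1  -2.18 -0.07] pos [535.83  31.77  16.89]
```

View pics/side18.png

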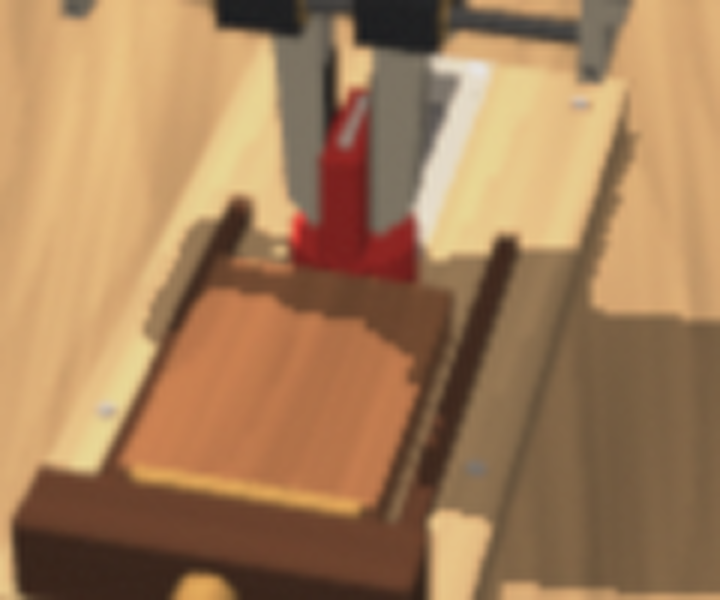

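View pics/w18.png

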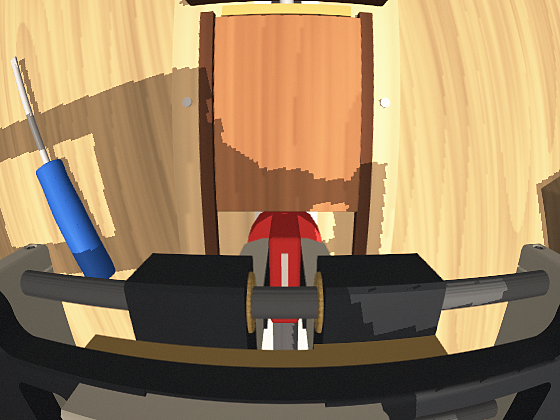

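```bash
python3 -m inch '[{"slide":[-0.004,0,0],"turn":[0,0,0],"hand":0.0},{"slide":[-0.009,0,0],"turn":[0,0,0],"hand":0.0},{"slide":[-0.009,0,0],"turn":[0,0,0],"hand":0.0}]'
python3 -c "
from h import *
wf()"
```

```text
t: 25.55
ee_pos: [535.9, 31.7, 16.9]
eef_rot: [[0.198, 0.98, -0.0], [0.98, -0.198, -0.001], [-0.001, -0.0, -1.0]]
wrist_force: [-1.3, -6.0, -1.2]
finger_gap: 13.5
tool force [-6.11 -0.13  1.19] torque [-0.03 -1.25 -0.02] pos [535.85  31.71  16.87]
```

```bash
python3 -m inch '[{"slide":[-0.003,0,0.002],"turn":[0,0,0],"hand":0.0},{"slide":[-0.004,0,0.002],"turn":[0,0,0],"hand":0.0},{"slide":[-0.004,0,0.002],"turn":[0,0,0],"hand":0.0}]'
python3 -c "
from h import *
wf()"
```

```text
t: 25.92
ee_pos: [535.9, 31.6, 16.7]
eef_rot: [[0.198, 0.98, -0.0], [0.98, -0.198, -0.0], [-0.0, 0.0, -1.0]]
wrist_force: [-1.4, -5.3, 0.8]
finger_gap: 14.0
tool force [-5.43 -0.33 -0.82] torque [ 0.08 -1.07 -0.02] pos [535.87  31.63  16.67]
```

```bash
python3 -m inch '[{"slide":[-0.003,0,0],"turn":[0,0,0],"hand":0.0},{"slide":[-0.003,0,0],"turn":[0,0,0],"hand":0.0},{"slide":[-0.003,0,0],"turn":[0,0,0.06],"hand":0.0},{"slide":[-0.003,0,0],"turn":[0,0,0.12],"hand":0.0},{"slide":[-0.003,0,0],"turn":[0,0,0.12],"hand":0.0}]'
python3 -c "
from h import *
wf()"
```

```text
t: 26.55
ee_pos: [535.0, 31.2, 16.4]
eef_rot: [[0.371, 0.929, -0.002], [0.929, -0.371, -0.001], [-0.001, -0.001, -1.0]]
wrist_force: [-4.5, -5.8, 0.7]
finger_gap: 14.3
tool force [-7.11 -2.05 -0.66] torque [ 0.23 -1.43 -0.01] pos [534.99  31.21  16.4 ]
```

```bash
python3 -m inch '[{"slide":[-0.008,0.002,0],"turn":[0,0,0],"hand":0.0},{"slide":[-0.008,0.002,0],"turn":[0,0,0],"hand":0.0}]'
cat >> h.py <<'E'
def jf():
    np.set_printoptions(precision=2,suppress=True)
    s=arm.sense();e=np.array([[0.198,0.98,0],[-0.98,0.198,0],[0,0,1]]);R=s["eef_rot"]
    print("jig force",e@s["wrist_force"],"jig pos rel",e@(s["ee_pos"]-[535.85,31.7,16.6]),"yaw",np.degrees(np.arctan2(R[1,0],R[0,0])), "jigx in tool",(R.T@e[0])[:2],"jigy in tool",(R.T@e[1])[:2],"torque z",s["wrist_torque"][2], "j6",s["joint_positions"][5])
E
python3 -c "
from h import *
jf()"
```

```text
t: 26.8
ee_pos: [535.4, 31.0, 16.4]
eef_rot: [[0.37, 0.929, -0.001], [0.929, -0.37, 0.0], [0.0, -0.001, -1.0]]
wrist_force: [-2.7, -1.7, -0.6]
finger_gap: 13.8
jig force [-2.23  2.28 -0.57] jig pos rel [-0.82  0.33 -0.19] yaw 68.28876554529697 jigx in tool [ 0.98 -0.18] jigy in tool [-0.18 -0.98] torque z 0.06206097160515693 j6 0.34053579671721756
```

Good: 2 N. Continue the turn in 20° chunks.

```bash
python3 -m inch '[{"slide":[0,0,0],"turn":[0,0,0.08],"hand":0.0},{"slide":[0,0,0],"turn":[0,0,0.16],"hand":0.0},{"slide":[0,0,0],"turn":[0,0,0.23],"hand":0.0},{"slide":[0,0,0],"turn":[0,0,0.23],"hand":0.0}]'
python3 -c "
from h import *
jf()"
```

```text
t: 27.3
ee_pos: [535.7, 30.9, 16.4]
eef_rot: [[0.662, 0.75, 0.0], [0.75, -0.662, 0.0], [0.0, -0.0, -1.0]]
wrist_force: [-0.9, -2.3, -1.7]
finger_gap: 14.0
jig force [-2.47  0.44 -1.71] jig pos rel [-0.85 -0.01 -0.22] yaw 48.56123951488797 jigx in tool [ 0.87 -0.5 ] jigy in tool [-0.5  -0.87] torque z 0.0047299328716797024 j6 0.6849735760380615
```

```bash
python3 -m inch '[{"slide":[0,0,0],"turn":[0,0,0.08],"hand":0.0},{"slide":[0,0,0],"turn":[0,0,0.16],"hand":0.0},{"slide":[0,0,0],"turn":[0,0,0.23],"hand":0.0},{"slide":[0,0,0],"turn":[0,0,0.23],"hand":0.0}]'
python3 -c "
from h import *
jf()"
```

```text
t: 27.8
ee_pos: [535.7, 30.8, 16.4]
eef_rot: [[0.875, 0.483, 0.0], [0.483, -0.875, 0.0], [0.0, -0.0, -1.0]]
wrist_force: [-0.2, -2.3, -2.8]
finger_gap: 13.8
jig force [-2.29 -0.25 -2.84] jig pos rel [-0.89 -0.04 -0.19] yaw 28.913671239157942 jigx in tool [ 0.65 -0.76] jigy in tool [-0.76 -0.65] torque z -0.053673338587784544 j6 1.0278063938869375
```

```bash
python3 -m inch '[{"slide":[0,0,0],"turn":[0,0,0.08],"hand":0.0},{"slide":[0,0,0],"turn":[0,0,0.16],"hand":0.0},{"slide":[0,0,0],"turn":[0,0,0.23],"hand":0.0},{"slide":[0,0,0],"turn":[0,0,0.23],"hand":0.0}]'
python3 -c "
from h import *
jf()"
```

```text
t: 28.3
ee_pos: [535.8, 30.8, 16.5]
eef_rot: [[0.987, 0.16, 0.0], [0.16, -0.987, 0.0], [0.0, -0.0, -1.0]]
wrist_force: [-0.4, -1.8, -2.6]
finger_gap: 13.6
jig force [-1.86  0.02 -2.56] jig pos rel [-0.92 -0.1  -0.1 ] yaw 9.211563262650696 jigx in tool [ 0.35 -0.94] jigy in tool [-0.94 -0.35] torque z -0.010180512692656952 j6 1.371637515221905
```

```bash
python3 -m inch '[{"slide":[0,0,0],"turn":[0,0,0.08],"hand":0.0},{"slide":[0,0,0],"turn":[0,0,0.16],"hand":0.0},{"slide":[0,0,0],"turn":[0,0,0.22],"hand":0.0},{"slide":[0,0,0],"turn":[0,0,0.22],"hand":0.0}]'
python3 -c "
from h import *
jf()"
```

```text
t: 28.8
ee_pos: [535.9, 30.7, 16.6]
eef_rot: [[0.986, -0.168, 0.0], [-0.168, -0.986, 0.0], [0.0, -0.0, -1.0]]
wrist_force: [-0.4, -0.3, -2.8]
finger_gap: 13.5
jig force [-0.33  0.33 -2.78] jig pos rel [-0.95 -0.21  0.01] yaw -9.667855723328334 jigx in tool [ 0.03 -1.  ] jigy in tool [-1.   -0.03] torque z -0.0031099837251190583 j6 1.7011042718944789
```

```bash
python3 -m inch '[{"slide":[0,-0.004,0.003],"turn":[0,0,0.02],"hand":0.0},{"slide":[0,-0.007,0.005],"turn":[0,0,0.02],"hand":0.0},{"slide":[0,-0.007,0.005],"turn":[0,0,0.02],"hand":0.0}]'
python3 - <<'E'
from h import *
jf()
p=cams.grab_frame("side");x=cv2.resize(p["frame"][220:320,230:350,::-1],None,fx=6,fy=6,interpolation=cv2.INTER_CUBIC);cv2.imwrite(f"pics/side19.png",x)
p=wcam();save(p,"w19")
E
```

```text
t: 29.18
ee_pos: [535.9, 30.9, 16.4]
eef_rot: [[0.98, -0.2, 0.0], [-0.2, -0.98, -0.001], [0.0, 0.001, -1.0]]
wrist_force: [-3.4, -5.2, 2.2]
finger_gap: 13.7
jig force [-5.72  2.32  2.24] jig pos rel [-0.82 -0.21 -0.24] yaw -11.541878797130341 jigx in tool [-0. -1.] jigy in tool [-1.  0.] torque z 0.057442464516287366 j6 1.7353861426698087
```

View pics/side19.png

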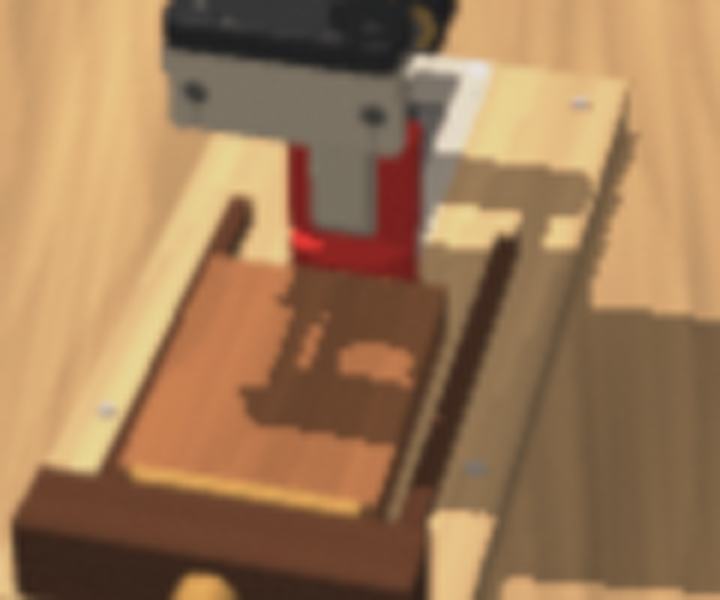

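View pics/w19.png

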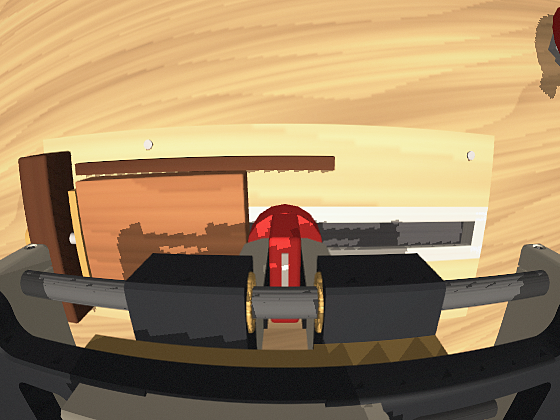

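```bash
python3 -m inch '[{"slide":[0,0.004,-0.002],"turn":[0,0,0],"hand":0.0},{"slide":[0,0.004,-0.002],"turn":[0,0,0],"hand":0.0},{"slide":[0,0.004,-0.002],"turn":[0,0,0],"hand":0.0}]'
python3 -c "
from h import *
jf()"
```

```text
t: 29.65
ee_pos: [535.9, 30.8, 16.4]
eef_rot: [[0.98, -0.201, 0.0], [-0.201, -0.98, -0.0], [0.0, 0.0, -1.0]]
wrist_force: [-0.7, -4.4, 0.1]
finger_gap: 13.7
jig force [-4.48 -0.15  0.13] jig pos rel [-0.84 -0.17 -0.23] yaw -11.618054927233967 jigx in tool [-0. -1.] jigy in tool [-1.  0.] torque z 0.06018514284083466 j6 1.7358673541668024
```

```bash
python3 -m inch '[{"slide":[0,0.002,0],"turn":[0,0,0],"hand":0.0},{"slide":[0,0.002,0],"turn":[0,0,0],"hand":0.0}]'
python3 -c "
from h import *
jf()"
```

```text
t: 29.9
ee_pos: [535.8, 30.8, 16.4]
eef_rot: [[0.979, -0.202, 0.0], [-0.202, -0.979, 0.0], [0.0, -0.0, -1.0]]
wrist_force: [-1.8, -2.9, 0.9]
finger_gap: 13.8
jig force [-3.16  1.19  0.94] jig pos rel [-0.86 -0.17 -0.23] yaw -11.634550691930048 jigx in tool [-0. -1.] jigy in tool [-1.  0.] torque z 0.023031153393168725 j6 1.735709335718314
```

```bash
python3 -m inch '[{"slide":[0,0,0],"turn":[0,0,0],"hand":0.3},{"slide":[0,0,0],"turn":[0,0,0],"hand":0.45},{"slide":[0,0,0],"turn":[0,0,0],"hand":0.45},{"slide":[0,0,0],"turn":[0,0,0],"hand":0.45},{"slide":[0,0,0],"turn":[0,0,0],"hand":0.45}]'
python3 -c "
from h import *
jf()
p=cams.grab_frame('side');cv2.imwrite('pics/side20.png',cv2.resize(p['frame'][200:320,230:370,::-1],None,fx=5,fy=5))"
```

```text
t: 30.52
ee_pos: [535.6, 30.8, 16.2]
eef_rot: [[0.979, -0.202, -0.0], [-0.202, -0.979, 0.0], [-0.0, -0.0, -1.0]]
wrist_force: [-0.9, 0.2, -0.7]
finger_gap: 42.0
jig force [ 0.02  0.94 -0.66] jig pos rel [-0.88  0.03 -0.4 ] yaw -11.64417466316814 jigx in tool [-0. -1.] jigy in tool [-1.  0.] torque z -0.032186083052456876 j6 1.735846506948585
```

View pics/side20.png

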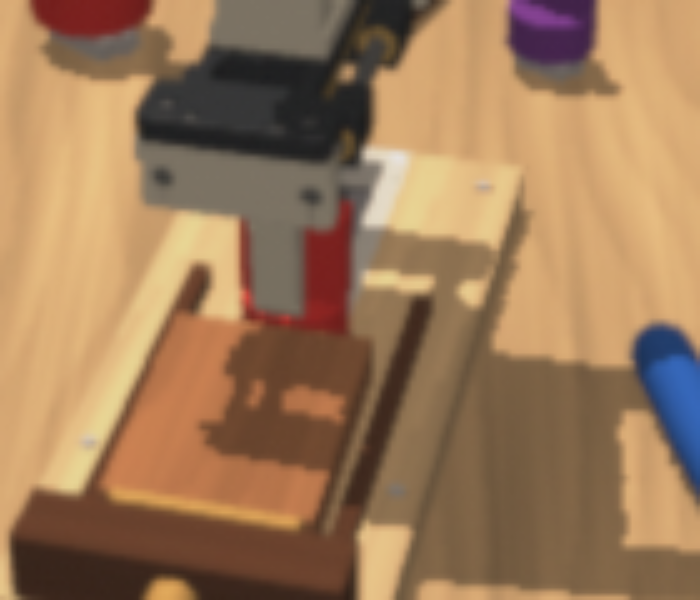

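Released; gripper clear of the bar on both sides (gap 42 mm). Go straight up and check.

```bash
python3 -m inch '[{"slide":[0,0,-0.1],"turn":[0,0,0],"hand":0.45},{"slide":[0,0,-0.3],"turn":[0,0,0],"hand":0.45},{"slide":[0,0,-0.6],"turn":[0,0,0],"hand":0.45},{"slide":[0,0,-1],"turn":[0,0,0],"hand":0.45},{"slide":[0,0,-1],"turn":[0,0,0],"hand":0.45}]'
python3 -m inch '[{"slide":[-0.3,0,-0.3],"turn":[0,0,0],"hand":0.45},{"slide":[-0.5,0,-0.3],"turn":[0,0,0],"hand":0.45},{"slide":[-0.5,0,-0.3],"turn":[0,0,0],"hand":0.45}]'
python3 - <<'E'
from h import *
np.set_printoptions(precision=2,suppress=True)
p=wcam();save(p,"w21")
b=np.array([535.9,30.8])
for o in cams.cut_out(p,"board_mid")[:1]:
    r,c=np.nonzero(o["pixels"]&(p["z_map"]>0));w=ww(p,r,c);q=w[(w[:,2]>38)&(w[:,2]<46)][:,:2];print("board",cv2.minAreaRect(q.astype(np.float32)))
print(bar(p,near=wpix(p,[535.9,30.8,70]),dog_z0=22))
for n in("side","scene"):
    q=cams.grab_frame(n);save(q,n+"21")
    for o in cams.cut_out(q,"board_mid")[:1]:
        r,c=np.nonzero(o["pixels"]&(q["z_map"]>0));w=world(q,r,c);v=w[(w[:,2]>38)&(w[:,2]<46)][:,:2];print(n,"board",cv2.minAreaRect(v.astype(np.float32)))
    m=(q["z_map"]>0)&(q["frame"][...,0].astype(int)>2*q["frame"][...,1].astype(int)+20)
    r,c=np.nonzero(m);w=world(q,r,c);k=np.hypot(w[:,0]-536,w[:,1]-31)<40;w=w[k];print(n,"dog",np.percentile(w,[2,50,98],axis=0).tolist()); t=w[w[:,2]>80];print(cv2.minAreaRect(t[:,:2].astype(np.float32)) if len(t)>3 else '')
x=cv2.resize(q["frame"][130:230,250:370,::-1],None,fx=6,fy=6,interpolation=cv2.INTER_CUBIC);cv2.imwrite("pics/scene21c.png",x)
q=cams.grab_frame("side");x=cv2.resize(q["frame"][200:320,220:360,::-1],None,fx=5,fy=5,interpolation=cv2.INTER_CUBIC);cv2.imwrite("pics/side21c.png",x)
E
```

```text
t: 31.2
ee_pos: [539.3, 30.7, 142.4]
eef_rot: [[0.979, -0.202, 0.01], [-0.202, -0.979, -0.0], [0.01, -0.002, -1.0]]
wrist_force: [-0.2, 0.1, -0.1]
finger_gap: 41.9
t: 31.58
ee_pos: [476.2, 43.2, 172.4]
eef_rot: [[0.98, -0.201, 0.001], [-0.201, -0.98, 0.0], [0.001, -0.0, -1.0]]
wrist_force: [0.9, 0.6, 0.2]
finger_gap: 41.7
board ((552.7141723632812, 105.26811981201172), (110.83296966552734, 80.4606704711914), 79.80506896972656)
{'n': 250, 'mean': array([536.3,  30.1]), 'rect': ((537.1383666992188, 29.178199768066406), (37.77388000488281, 35.320457458496094), 78.00753784179688), 'ang': np.float64(-2.727546288298819), 'top': ((535.1461181640625, 30.506444931030273), (13.273629188537598, 43.64939498901367), 78.220703125), 'zt': np.float64(86.64284136931246)}
side board ((552.769775390625, 105.46043395996094), (113.0546875, 80.51251983642578), 79.28880310058594)
side dog [[516.7612485682091, 29.928451350692868, 40.15833473584449], [534.7266977817712, 36.722452393203525, 61.69978301740798], [554.5897742922036, 49.44552439344121, 87.00672707883633]]
((535.517578125, 32.94062423706055), (14.244824409484863, 41.63307571411133), 86.24348449707031)
scene board ((553.5541381835938, 106.0689697265625), (115.25271606445312, 81.4145278930664), 79.63955688476562)
scene dog [[518.3321176028903, 8.849910315633867, 32.674312070232155], [541.5435137717805, 22.303317447649874, 56.038868490242635], [557.1766599505738, 33.391778895445334, 87.77162923674805]]
((537.6289672851562, 28.839778900146484), (13.95179271697998, 41.45726013183594), 79.85171508789062)
```

View pics/w21.png

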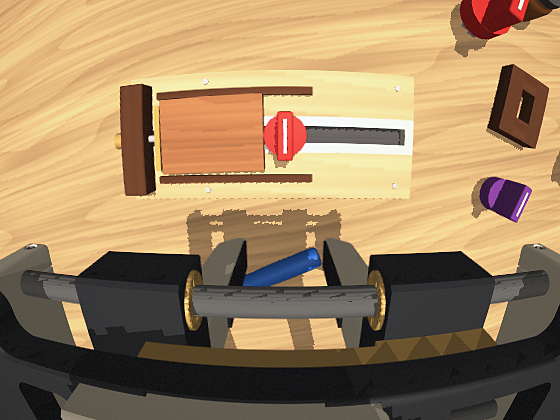

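View pics/side21c.png

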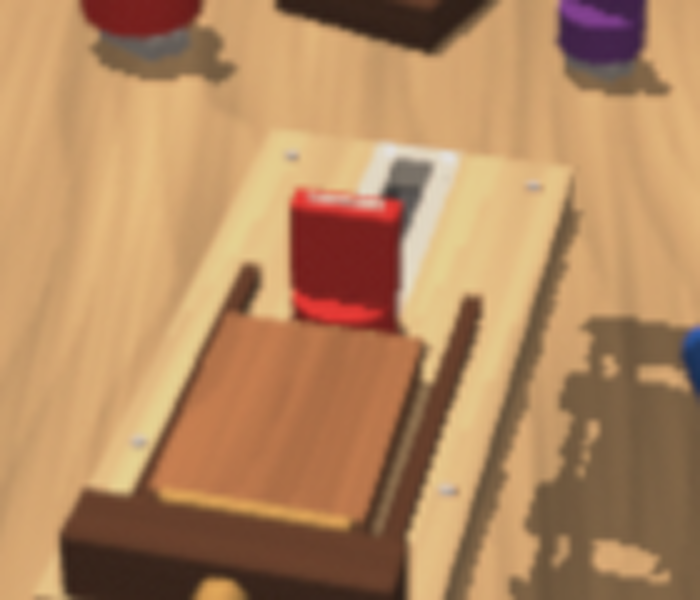

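View pics/scene21c.png

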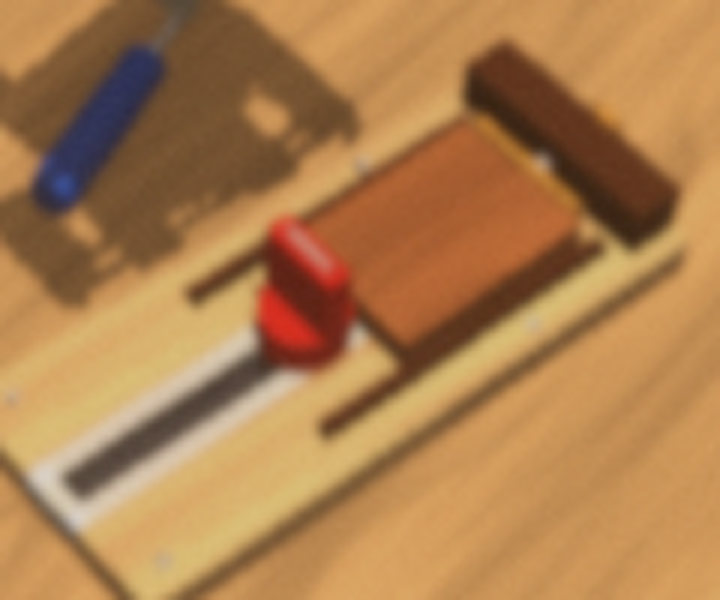

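```bash
python3 -c "
from workcell import job
print(job.finish_job())"
```

```text
the job is handed in; nothing more can be done
None
```

The job is done and handed in; the hand-in reports no verdict, so what follows comes from my own checks. The dog's foot is in the slot. I pushed the workpiece onto the brass pad and held it there at about 11 N (wrist reading) for over 0.5 s. The highest reading I saw at the ends of the push moves was about 11.5 N. I then eased off, turned the dog about 90° clockwise, and opened the gripper while the wrist still read about 3 N of forward push.

**Last checks (wrist camera, side and scene pictures):**

| Check | Result |
|---|---|
| Dog axis to workpiece centre | about 76.8 mm (touching at 77 mm) |
| Top of the bar above the bench | about 86.6 mm (86 mm if the flange is on the jig) |
| Bar | across the slot (yaw changed by about 90°) |
| Workpiece | moved about 47 mm and touching the pad; its long side measures 79 to 80° against 78.4 to 78.6° for the track, inside the 0.07 rad limit |
| Gripper | clear of everything |
| Time when handed in | about 32 s |

**What failed or disagreed:**
- **First grip missed.** The fingers really end about 35 mm above the reported TCP. I measured this in two cameras, corrected for it, and the second grip held.
- **Force rose early in the turn.** In the first 10° the wrist read about 6.6 N towards the workpiece and 3 N sideways. I backed off to about 2 N before continuing; just before release it rose to 5.7 N and I eased it again.
- **Some bar angles were unusable.** The white-line fit on the final wrist picture was unreliable, and the side camera's bar angle was off. I used the outline of the bar's top and the tool yaw instead.

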